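# Load a lens cell into the test stand and clamp it home

## Robot

A 6-joint arm with a two-finger parallel gripper is mounted at the origin on the work surface. World frame = base frame: x ahead of the robot, y to its left, z up, the work surface at z = 0. Lengths are in mm, angles in degrees, forces in N, time in s.
With the tool pointing down it reaches from about 300 to 850 mm from the base axis. Payload 4.2 kg.
Tool frame: the origin (TCP) lies at the very end of the fingers, on their centre line; the grasp point (between the pads) lies 19 mm behind it; x points along the fingers, y is the direction in which the jaws open and shut, and the axes are right-handed (so a half turn about x gives the same grasp; the last joint's range is limited). The gripper opens to 91 mm and grips with 3 to 60 N. Pads are 32 mm wide; open, the fingers measure 118 mm over their backs; the gripper's body (76 mm by 178 mm) begins 60 mm behind the grasp point.
Start: joints at [73.281, 18.312, 89.639, -0, 72.044, -1.146], TCP at [154.37, 553.907, 213.976] pointing down, gripper open.
Joint ranges: [-177.97, 177.97], [-48.28, 115.42], [12.27, 149.76], [-77.06, 257.06], [2.81, 150.46], [-146.56, 146.56]. Speed limits (degrees/s): [147.25, 147.25, 180, 180, 180, 180].

## Interface

Orientations are given as [roll, pitch, yaw] about the fixed x, y, z axes, in that order (R = Rz(yaw) Ry(pitch) Rx(roll)).
In Python, from workcell import sensors, grab_frame, job_done, finder gives the robot as it stands.
- The arm moves only by the tool play_rows, never from a script. Its argument "motion" is a list of rows, each a list of 5 numbers: the shift along the world's x, y, z in m, then the turn about the world's z in rad, then the opening, from 0 (shut) to 1 (fully open). In form: [[tx, ty, tz, roll, fingers], ...]. A call has exactly 8 rows; each row is the pose to reach, as a shift and turn from the pose commanded when the call began; what a row does not reach only later rows make up. A row lasts 1/12 s, in which the tool goes at most 41.7 mm and 7.16 degrees, less where a joint would pass 70% of its speed; a pose out of reach is approached as far as the arm can. A call with a gripper value outside its range is refused whole. The fingers move at their own pace and stop on an object; "squeeze" is the grip in N (left out, the last holds). Time passes only in rows, so rows that repeat a pose let the fingers close, or fill a call up. It gives the time, the measured TCP pose, the force and the opening at its end, in the units of the state.
- sensors.state(): the state, without advancing time (a new reading comes with each control period).
- grab_frame(name): name is "scene" or "side" or "wrist"; returns a dict with "img" (480x640x3 uint8, blue, green, red), "fx", "fy", "cx", "cy" (pixels), "k1" (the pictures are not rectified: a ray, as slopes to the right and down, at radius r is drawn at 1 + k1 r^2 times it, then the intrinsics apply), "rvec" (rotation vector, rad) and "tvec" (3), from world to camera coordinates, as OpenCV has them; the wrist camera has in their place "tool_from_camera" (4x4, takes a point from camera to tool coordinates, whose origin is the TCP and whose axes are the tool frame's). Camera axes: x right, y down, z forward; pixel columns grow to the right and rows downward; lengths in mm; the calibration is good to about 2 mm. A picture is of the moment at which its call begins: read the wrist's pose just before it. There is no depth.
- job_done(): hands the job in, once; it reports no verdict.
Trained networks look in a picture, given as the dict that the camera call returned (one of the last four; its "shot" number tells which), for a name from the list of things; names that differ only in an ending like _2 or _b are one class to them, and where a whole thing is asked for, a point or a joint stands for the part that bears it (a point fixed in the world has none). Each returns a list of dicts, best first, with "conf" (0 to 1); they miss things now and then, are a little off and sometimes report something else, mostly with a low value. They report only what shows in the picture. A call takes as long as a camera call.
- finder.spot_in(picture, label): "point" ([column, row] in pixels, amid what is visible of it).
- finder.spot_point(picture, label): "point" ([column, row] in pixels: a listed point, or the origin of a listed thing).
The state is a dict: "time_s": time; "qpos": joint angles; "qvel": joint speeds; "effort": joint torques, N m; "ee_pos": TCP position; "ee_rot": TCP orientation; "force": force on the tool from outside, world axes, zero at the start; "torque": the same for the moment, N m; "gripper_width": finger opening in mm.
Only numpy, scipy, OpenCV 4.12 (cv2) and the standard library are available. Lean on these libraries where they do the work, as an engineer would, in place of code of your own. Each camera call takes 0.05 s, during which the arm holds its last target.

## Task

Take the stepped brass lens cell out of the walnut lens block, lower it barrel down into the bore of the lens test stand and turn it gently by feel until its key drops into the keyway and it sits on the sprung seat. Then swing the hinged fork clamp over it and press the ball down, only as hard as it needs, until the spring catch has snapped over the crossbar and holds the cell down by itself. There is glass in the cell, so do not drop it or force it, and leave the other things on the bench where they are.

Things in the scene. Friction and masses are not known exactly. Their poses are not given: they have to be found in the camera images.
- cell: Lens cell, brass, about 0.18 kg, standing in one of the block's recesses, its foot 16 mm above the bench. Barrel 36 mm in diameter, 28 mm long, foot chamfered 4 mm. One key, 6 mm wide (4 mm at its foot), from 16 to 28 mm above the foot, sticks out to 28 mm from the axis. Origin: centre of the foot; z up the axis, x points to the key.
- head (a point): Centre of the top of the cell's head, 55 mm above its foot. The head, which is the part to hold, is 46 mm in diameter and 27 mm high, with four grip rings and a lens on top.
- stand: Lens test stand, fixed: dark base plate 165 x 120 mm on levelling screws (its height varies by 10 mm), brass receiver, steel ring with the bore on top, lamp tube on its -y side. Origin: on the bore axis, 75 mm below the ring's top face; x points from the bore to the clamp's hinge, y along the hinge axis, z up. Hinge axis at x 58, z 108 mm, between two lugs 116 mm high.
- bore (a point): Centre of the bore's mouth in the top face of the azimuth ring (71 mm across); axes as the stand's. Bore 38 mm in diameter. The ring has one keyway, 9 mm wide, open at the top, out to 30 mm from the axis. It points to the catch (-x), but the stiff ring was left turned up to 0.85 rad either way, which is not measured. With the key standing on the ring, the cell's foot is 16 mm below this point.
- seat_top (a point): Top of the sprung seat in the bore as it stands unloaded, 20 mm below the bore's mouth. The key having dropped into the keyway, the cell's foot stands here, 4 mm lower than with the key on the ring. The seat begins to give at about 4 N. Clamped, the foot is about 27 mm below the mouth; at 28 mm the head meets the ring's face and it is firm.
- hook (a point): Where the crossbar's axis lies when caught, at stand x -40, z 108 mm, under the hooks of the spring catch: two thin steel blades, 25 mm apart, standing at x -48 mm up to z 125 mm, with sloped tops that the crossbar pushes aside.
- ball (a point): Centre of the black ball, 22 mm in diameter, at the end of the clamp, 138 mm from the hinge axis; the shank behind it is 8 mm thick. Caught, it is at stand x -80, z 108 mm. Light hinge friction (under 1 N at the ball) keeps the clamp open where it stands; let go below about 0.4 rad it sinks by its weight on to the cell and the catch's slope, at about 0.13 rad.
- clamp_angle (a joint): Clamp angle about its hinge, rad: 0 level and caught, growing as it opens up and over to the hinge side; starts at 2.2 to 2.5, leaning well back. Pressed on the ball from 0.13 it resists more and more, about 10 N near 0.07, then gives, needs about 8 N at 0 where the catch snaps in, and is firm at -0.015 to -0.03. Let go before it is caught, it springs up.
- clamp: Fork clamp, steel: two tines 38 mm apart with rounded feet that press on the rim of the cell's head, a crossbar 98 mm from the hinge, then shank and ball. Origin in the middle of the hinge axis; x points away from the ball, y along the hinge axis.
- block: Walnut lens block, fixed, 150 x 70 x 24 mm, with two recesses 8 mm deep at x = -45 and +45 mm. Origin: centre of its underside; x along its length.
- eyepiece: Eyepiece, bystander in the block's other recess: slim brass tube 72 mm high with a black eye cup, no key. Origin: centre of the foot.
- glass1: Ground glass cylinder, bystander, upright, 36 mm in diameter, 46 mm high. Origin: centre of the underside.
- glass2: Ground glass cylinder, bystander, upright, 30 mm in diameter, 36 mm high. Origin: centre of the underside.
- loupe: Nickel magnifier loupe, bystander, lying flat: rim 60 mm across, 12 mm thick, handle 75 mm long to -x. Origin: centre of the rim's underside.
- prism: Green enamel prism housing, bystander, 70 x 55 x 79 mm. Origin: centre of the underside.
- clip_post: Brass post with a spring clip that holds a round test plate, bystander, fixed, foot 60 mm across, 160 mm high. Origin: centre of the foot.
- brush: Dusting brush, bystander, 150 mm long, lying along x. Origin: centre of the underside.

How it is judged (in metres and radians):
On the way:
1. the lens cell stands in the bore on its sprung seat, let go of (horizontal distance between cell and bore below 0.0025 m and z of cell in the frame of bore below -0.018 m and angle between cell's own z axis and vertical below 0.1 rad and contact force between the fingers and cell below 0.1 N), for 0.2 s.
At the end, for the whole second after the job is handed in: The cell is upright in the bore (within 2.5 mm of its axis, 0.05 rad), its foot more than 25.5 mm below the mouth, still, and held down (over 3 N) by the clamp, which the catch keeps shut (below 0.02 rad) (horizontal distance between cell and bore below 0.0025 m and z of cell in the frame of bore below -0.0255 m and angle between cell's own z axis and vertical below 0.05 rad and value of joint clamp_angle below 0.02 rad and linear speed of cell below 0.02 m/s and contact force between cell and clamp above 3 N); the robot touches nothing.
It fails at once if the clamp crushes the cell (over 60 N between them) (contact force between cell and clamp above 60 N).
It fails at once if the cell is forced into the stand by hand (over 45 N, clamp not on it) (contact force between cell and stand above 45 N and contact force between cell and clamp below 0.1 N).
It fails at once if the cell is dropped (falls freely faster than 0.7 m/s) (linear speed of cell above 0.7 m/s and contact force between the fingers and cell below 0.1 N).
It fails at once if another thing on the bench is moved by more than 30 mm (distance of any of eyepiece, glass1, glass2, loupe, prism, brush from where it was at the start of the episode above 0.03 m).
It also fails if it takes over 72 s, if anything falls off the work surface, if the arm or the gripper's body presses on something with over 40 N, if the wrist force passes 120 N, or if a joint passes its speed limit or range.

## Working session

There is one attempt and no reset: what is moved stays moved. The work goes in short steps, Python scripts to look and compute and a tool call to move; the robot and the scene stay as the last step left them, time stands still between calls to the robot, and variables do not carry over. Pictures are saved under pics/ and viewed, and the job is handed in when it is done.

Besides the shell and the picture viewer there is one more tool, called after "Emit:" in YAML: its name, and indented under it one key for each argument. play_rows: Moves the arm, as the interface text tells. Its arguments: {"type":"object","properties":{"motion":{"type":"array","items":{"type":"array","items":{"type":"number"}}},"squeeze":{"type":"number"}},"required":["motion"]}

```bash
mkdir -p pics; cat > h.py <<'E'
import numpy as np, cv2
from workcell import sensors, grab_frame, job_done, finder
from scipy.spatial.transform import Rotation as R
def cam(f):
    if 'rvec' in f and f['rvec'] is not None:
        Rm,_=cv2.Rodrigues(np.array(f['rvec'],float)); t=np.array(f['tvec'],float).ravel(); return Rm,t
    s=f['state']; Rt=R.from_euler('xyz',s['ee_rot'],degrees=f.get('deg',True)).as_matrix(); p=np.array(s['ee_pos'])
    T=np.array(f['tool_from_camera']); Rc=Rt@T[:3,:3]; c=Rt@T[:3,3]+p
    return Rc.T,-Rc.T@c
def grab(n):
    s=sensors.state(); f=grab_frame(n); 
    f['state']=s; return f
def ray(f,px):
    Rm,t=cam(f); K=np.array([[f['fx'],0,f['cx']],[0,f['fy'],f['cy']],[0,0,1.]])
    x=(px[0]-f['cx'])/f['fx']; y=(px[1]-f['cy'])/f['fy']; rd=np.hypot(x,y); r=rd
    for _ in range(30): r=rd/(1+f['k1']*r*r)
    k=r/rd if rd>0 else 1
    d=Rm.T@np.array([x*k,y*k,1]); return -Rm.T@t, d/np.linalg.norm(d)
def onz(f,px,z):
    c,d=ray(f,px); return c+d*(z-c[2])/d[2]
def tri(obs):
    A=0;b=0
    for f,px in obs:
        c,d=ray(f,px);P=np.eye(3)-np.outer(d,d);A=A+P;b=b+P@c
    X=np.linalg.solve(A,b); res=[np.linalg.norm((np.eye(3)-np.outer(d,d))@(X-c)) for c,d in [ray(f,p) for f,p in obs]]
    return X,res
def proj(f,X):
    Rm,t=cam(f); q=Rm@np.array(X,float)+t; x,y=q[:2]/q[2]; k=1+f['k1']*(x*x+y*y)
    return np.array([x*k*f['fx']+f['cx'],y*k*f['fy']+f['cy']])
E
cat > a.py <<'E'
from h import *
s=sensors.state();print(s)
F={n:grab(n) for n in ['scene','side','wrist']}
for n in F: cv2.imwrite(f'pics/{n}0.png',F[n]['img'])
for n in F: print(n,{k:v for k,v in F[n].items() if k not in('img','state')})
for l in ['cell','head','stand','bore','seat_top','hook','ball','block','eyepiece','clamp','prism','clip_post','glass1','glass2','loupe','brush']:
  for n in F:
    try: r=finder.spot_point(F[n],l)
    except Exception as e: r=str(e)
    print(l,n,[(np.round(q['point'],1).tolist(),round(q['conf'],2)) for q in r[:2]] if isinstance(r,list) else r)
E
python3 a.py
```

```text
{'time_s': 0.0, 'qpos': array([ 7.32815139e+01,  1.83512985e+01,  8.97065306e+01, -1.20192198e-04,
        7.20431435e+01, -1.14654008e+00]), 'qvel': array([ 0.03229508, -0.00721839, -0.02686154, -0.06116445,  0.01979453,
        0.06342252]), 'effort': array([-1.97271518e-03, -4.12449253e+01, -2.31976336e+01,  7.27624283e-02,
        4.55508556e-02, -1.24560142e-04]), 'ee_pos': array([154.21868877, 553.40983601, 213.12286784]), 'ee_rot': array([ -91.08169768,   89.89902735, -106.65360658]), 'force': array([-0.33247852, -0.89783361, -0.13250161]), 'torque': array([-0.00022185, -0.03545453, -0.03411369]), 'gripper_width': 91.30334749585116}
scene {'fx': 527.2979057065796, 'fy': 527.2979057065796, 'cx': 320.59069024246844, 'cy': 235.51801537728244, 'k1': 0.038711903148134726, 'rvec': array([ 1.57492966,  1.85072282, -0.86656231]), 'tvec': array([  76.96967614, -296.90223317, 1702.86305394]), 'shot': 1}
side {'fx': 522.7618260935712, 'fy': 522.7618260935712, 'cx': 319.87837777938347, 'cy': 230.92499182669448, 'k1': -0.11083701249773212, 'rvec': array([ 2.1097041 , -0.74585098,  0.347616
[... 1654 characters left out ...]
prism side [([457.0, 283.6], 0.67), ([371.1, 349.8], 0.59)]
prism wrist []
clip_post scene [([324.9, 320.0], 0.72)]
clip_post side [([377.0, 236.3], 0.93), ([259.9, 232.6], 0.29)]
clip_post wrist []
glass1 scene [([313.4, 222.0], 0.66), ([245.8, 205.2], 0.56)]
glass1 side [([396.7, 265.4], 0.69), ([274.2, 324.6], 0.56)]
glass1 wrist []
glass2 scene [([313.4, 222.0], 0.66), ([245.8, 205.2], 0.56)]
glass2 side [([396.7, 265.4], 0.69), ([274.2, 324.6], 0.56)]
glass2 wrist []
loupe scene [([173.9, 282.5], 0.89)]
loupe side [([491.8, 347.5], 0.74), ([358.8, 363.5], 0.39)]
loupe wrist []
brush scene [([470.2, 235.3], 0.66)]
brush side [([181.1, 223.8], 0.71), ([273.4, 323.6], 0.63)]
brush wrist []
```

View pics/scene0.png

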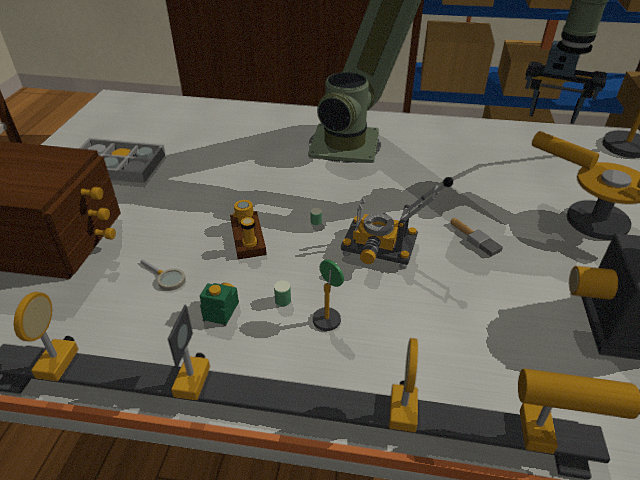

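View pics/side0.png

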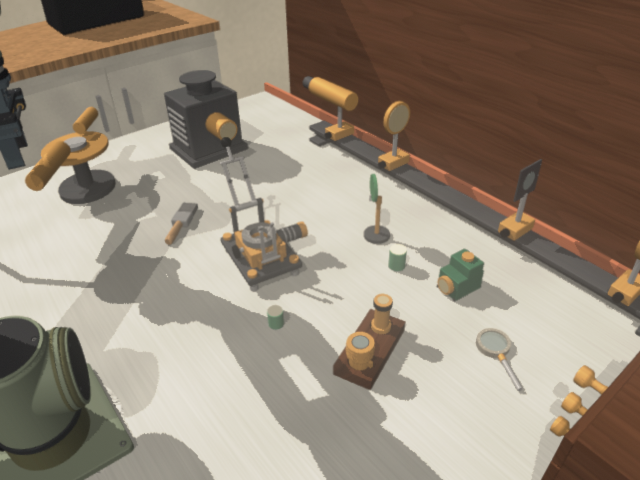

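View pics/wrist0.png

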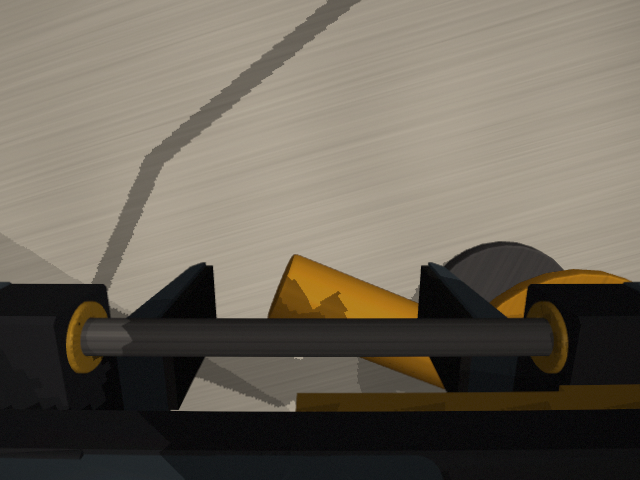

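The scene view shows the cell at (244,205), the block around (248,237) and the stand at (378,225), with the clamp leaning back to the ball at (447,183). In the side view the head is at (359,340), the bore at (257,233) and the ball at (226,143). Next I triangulate these.

```bash
cat > b.py <<'E'
from h import *
F={n:grab(n) for n in ['scene','side']}
def best(n,l,near):
    r=finder.spot_point(F[n],l); r=[q for q in r if np.hypot(*(np.array(q['point'])-near))<35]
    return (np.array(r[0]['point']),r[0]['conf']) if r else None
G={'head':((244,205),(359,340)),'cell':((244,222),(358,362)),'bore':((378,225),(257,233)),'seat_top':((378,228),(257,240)),'hook':((360,208),(262,230)),'ball':((447,183),(226,143)),'clamp':((407,212),(246,202)),'eyepiece':((250,242),(382,325)),'block':((249,238),(370,349)),'stand':((378,245),(262,264)),'glass1':((283,294),(398,258)),'glass2':((316,216),(275,318)),'clip_post':((325,320),(377,236))}
for l,(a,b) in G.items():
    p=best('scene',l,a);q=best('side',l,b)
    print(l,p,q, *(np.round(x,1) for x in tri([(F['scene'],p[0]),(F['side'],q[0])])) if p and q else '')
print(onz(F['side'],best('side','head',(359,340))[0],71), onz(F['scene'],best('scene','head',(244,205))[0],71))
E
python3 b.py
```

```text
head (array([244.6, 204.8]), 0.88) (array([357.9, 336.9]), 0.71) [ 471.7 -193.    75. ] [2.1 2.1]
cell (array([247.3, 224.2]), 0.68) (array([357.2, 359.1]), 0.65) [ 474.  -190.9   15.1] [1.9 1.9]
bore (array([379.4, 225. ]), 0.56) None
seat_top (array([380.2, 230. ]), 0.76) (array([262.3, 240.3]), 0.74) [502.3 145.1  59.7] [2.7 2.7]
hook (array([362.2, 207.9]), 0.71) (array([266. , 229.9]), 0.91) [490.9 100.7 114.9] [1.1 1.1]
ball (array([444.7, 181.1]), 0.96) (array([226.3, 140.9]), 0.64) [519.8 274.6 229.6] [2.4 2.4]
clamp (array([407.8, 213. ]), 0.85) (array([244.2, 203.8]), 0.57) [503.3 204.9 119.4] [1.9 1.9]
eyepiece (array([247.4, 241.9]), 0.77) (array([377.7, 328.5]), 0.79) [ 546.4 -167.9   20.5] [4.5 4.5]
block (array([248.3, 239.6]), 0.65) (array([369.7, 352.1]), 0.72) [ 512.  -180.6   -4.2] [0.8 0.8]
stand (array([377.2, 242.9]), 0.82) (array([259.1, 262.9]), 0.76) [487.6 141.5   7.3] [1.4 1.4]
glass1 (array([283.1, 301.4]), 0.65) (array([396.3, 265.8]), 0.77) [ 7.107e+02 -4.730e+01  3.000e-01] [0.7 0.7]
glass2 (array([315.5, 220.3]), 0.6) (array([274.8, 323.8]), 0.66) [416.3 -24.    4.1] [0.9 0.9]
clip_post (array([327.9, 322.1]), 0.66) (array([375. , 236.4]), 0.75) [749.9  59.2  -3.9] [1.2 1.2]
[ 473.43620762 -188.31555135   71.        ] [ 468.19957988 -196.30223606   71.        ]
```

```bash
python3 -c "
from h import *
s=sensors.state();print(np.round(R.from_euler('xyz',s['ee_rot'],degrees=True).as_matrix(),3),s['time_s'])
f=grab('side');Z=f['img'][190:290,200:330];cv2.imwrite('pics/z1.png',cv2.resize(Z,None,fx=6,fy=6,interpolation=cv2.INTER_CUBIC))
Z=f['img'][280:390,320:420];cv2.imwrite('pics/z2.png',cv2.resize(Z,None,fx=5,fy=5,interpolation=cv2.INTER_CUBIC))
"
```

```text
[[ 0.     0.268  0.963]
 [ 0.     0.963 -0.268]
 [-1.     0.    -0.   ]] 4.05
```

View pics/z1.png

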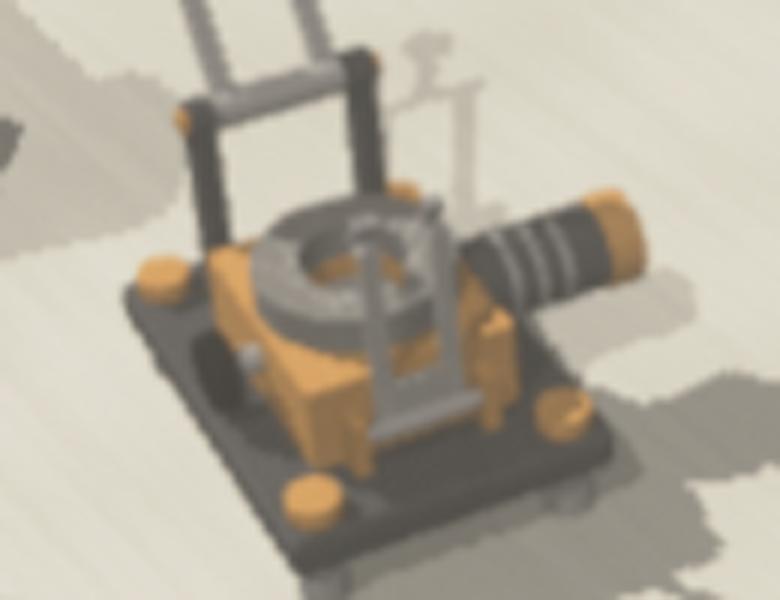

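View pics/z2.png

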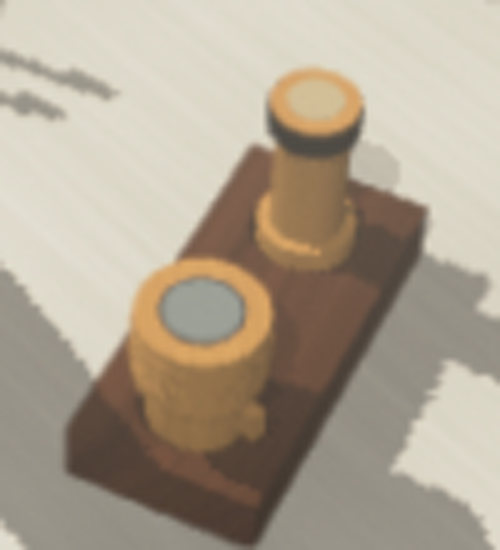

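Emit:
play_rows:
  motion:
    - [0.02,-0.025,0.03,0,1]
    - [0.04,-0.055,0.05,0,1]
    - [0.065,-0.085,0.05,0,1]
    - [0.09,-0.115,0.05,0,1]
    - [0.115,-0.145,0.05,0,1]
    - [0.14,-0.175,0.05,0,1]
    - [0.165,-0.205,0.05,0,1]
    - [0.19,-0.235,0.05,0,1]

```text
time_s: 4.77
ee_pos: [345.2, 317.3, 264.2]
ee_rot: [57.5, 90.0, 41.9]
force: [0.9, -0.5, 0.1]
gripper_width: 91.6
```

Emit:
play_rows:
  motion:
    - [0.025,-0.03,0,0,1]
    - [0.05,-0.06,0,0,1]
    - [0.075,-0.09,0,0,1]
    - [0.1,-0.12,0,0,1]
    - [0.125,-0.15,-0.02,0,1]
    - [0.146,-0.169,-0.04,0,1]
    - [0.146,-0.169,-0.04,0,1]
    - [0.146,-0.169,-0.04,0,1]

```text
time_s: 5.43
ee_pos: [490.3, 148.7, 222.7]
ee_rot: [-156.5, 89.8, -172.3]
force: [-0.1, -0.2, -0.6]
gripper_width: 91.1
```

```bash
python3 -c "
from h import *
f=grab('wrist');cv2.imwrite('pics/w1.png',f['img']);print(f['state']['time_s'],f['state']['ee_pos'],f['state']['ee_rot'])
import pickle;pickle.dump(f,open('w1.pkl','wb'))
for l in ['bore','hook','seat_top','clamp']: print(l,[(np.round(q['point'],1),q['conf']) for q in finder.spot_point(f,l)[:2]])
"
```

```text
5.4333 [490.34967929 148.70223621 222.68699364] [-156.51887628   89.81954785 -172.26839565]
bore [(array([311.4, 239.1]), 0.66)]
hook []
seat_top [(array([305.4, 234.5]), 0.66), (array([129.2, 191. ]), 0.16)]
clamp [(array([391.6, 245. ]), 0.67), (array([310.7, 220.6]), 0.61)]
```

View pics/w1.png

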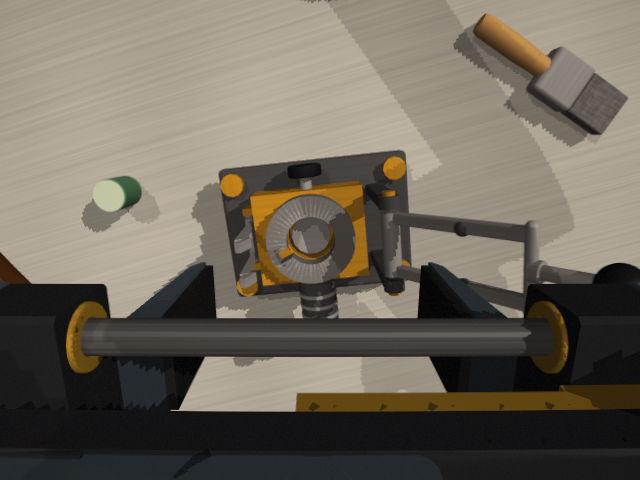

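```bash
python3 -c "
from h import *
import pickle;f=pickle.load(open('w1.pkl','rb'))
Z=f['img'][140:300,210:420];cv2.imwrite('pics/z3.png',cv2.resize(Z,None,fx=3.7,fy=3.7,interpolation=cv2.INTER_CUBIC))
"
```

```text
(no output)
```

View pics/z3.png

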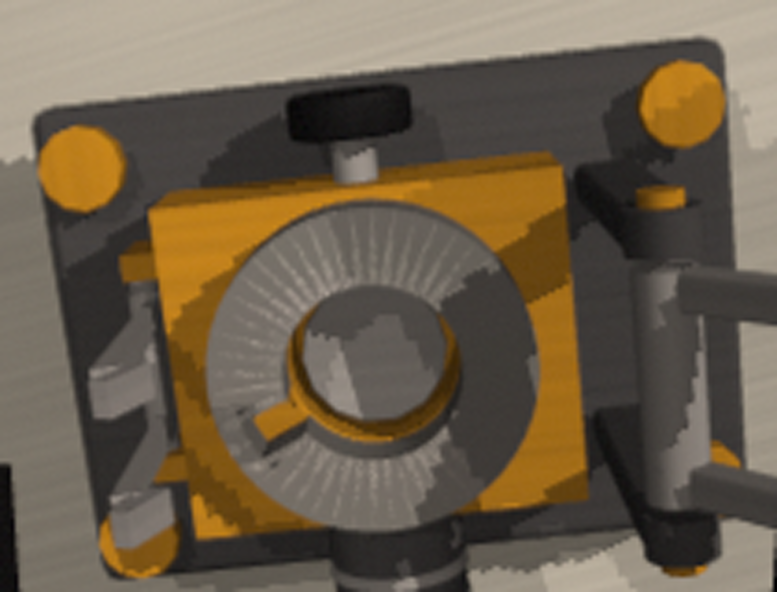

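```bash
python3 -c "
from h import *
import pickle;f=pickle.load(open('w1.pkl','rb'))
z=lambda p:(210+(p[0]+.5)/3.7-.5,140+(p[1]+.5)/3.7-.5)
for h in (78,82,86,90):
  P=[onz(f,z(p),h) for p in [(206,365),(537,365),(371,201),(371,529)]]
  c=onz(f,z((371.5,365)),h);print(h,np.linalg.norm(P[0]-P[1]),np.linalg.norm(P[2]-P[3]),(P[0]+P[1])[:2]/2,(P[2]+P[3])[:2]/2)
  v=onz(f,z((236,438)),h)-c; print('key',np.degrees(np.arctan2(v[1],v[0])),np.linalg.norm(v))
e=onz(f,z((715,40)),17)-onz(f,z((40,112)),17);print('standx',np.degrees(np.arctan2(e[1],e[0])),np.linalg.norm(e))
e=onz(f,z((660,195)),115)-onz(f,z((683,575)),115);print('hinge ax',np.degrees(np.arctan2(e[1],e[0])),np.linalg.norm(e))
e=onz(f,z((560,160)),75)-onz(f,z((150,208)),75);print('recv',np.degrees(np.arctan2(e[1],e[0])),np.linalg.norm(e))
"
```

```text
78 71.25231668956494 72.74227462617193 [497.54731805 141.44392844] [498.49165694 141.07265654]
key -76.73789946624822 33.84143549893197
82 70.34812478246285 71.81917515268049 [496.62419051 141.77973038] [497.55654574 141.41316993]
key -76.73789946624815 33.41198767850295
86 69.44393287536074 70.8960756791891 [495.70106298 142.11553233] [496.62143454 141.75368332]
key -76.7378994662482 32.98253985807393
90 68.53974096825864 69.97297620569762 [494.77793544 142.45133428] [495.68632334 142.0941967 ]
key -76.73789946624814 32.55309203764492
standx 80.27081358217767 166.59469967380443
hinge ax 170.23317625631566 75.35505466213546
recv 80.95830472086529 87.15826933914981
```

Emit:
play_rows:
  motion:
    - [0,-0.04,0,0.08,1]
    - [0,-0.08,0,0.16,1]
    - [-0.005,-0.12,0,0.24,1]
    - [-0.01,-0.16,0,0.32,1]
    - [-0.015,-0.2,0,0.4,1]
    - [-0.02,-0.24,0,0.48,1]
    - [-0.02,-0.28,0,0.56,1]
    - [-0.02,-0.32,0,0.56,1]

```text
time_s: 6.35
ee_pos: [470.1, -171.0, 225.2]
ee_rot: [-30.9, 89.9, -14.1]
force: [1.7, 0.3, -0.7]
gripper_width: 91.1
```

Emit:
play_rows:
  motion:
    - [0,-0.02,0,0,1]
    - [0,-0.02,-0.02,0,1]
    - [0,-0.02,-0.03,0,1]
    - [0,-0.02,-0.03,0,1]
    - [0,-0.02,-0.03,0,1]
    - [0,-0.02,-0.03,0,1]
    - [0,-0.02,-0.03,0,1]
    - [0,-0.02,-0.03,0,1]

```text
time_s: 7.02
ee_pos: [470.9, -189.6, 194.8]
ee_rot: [-35.6, 89.9, -19.0]
force: [0.7, -0.1, 0.0]
gripper_width: 91.5
```

```bash
python3 -c "
from h import *
f=grab('wrist');cv2.imwrite('pics/w2.png',f['img']);print(f['state']['time_s'],f['state']['ee_pos'],f['state']['ee_rot'])
import pickle;pickle.dump(f,open('w2.pkl','wb'))
print(R.from_euler('xyz',f['state']['ee_rot'],degrees=True).as_matrix().round(3))
for l in ['head','cell','eyepiece']:
  for q in finder.spot_point(f,l)[:1]: print(l,np.round(q['point'],1),q['conf'],onz(f,q['point'],71 if l=='head' else 16))
"
```

```text
7.0167 [ 470.91286347 -189.60294439  194.786356  ] [-35.60290877  89.91510451 -19.01828269]
[[ 0.001 -0.285  0.958]
 [-0.     0.958  0.285]
 [-1.    -0.001  0.001]]
head [304.3 230. ] 0.68 [ 471.68365789 -199.61987169   71.        ]
cell [307.6 217.9] 0.95 [ 472.97879167 -198.00389282   16.        ]
eyepiece [318.  309.9] 0.98 [ 553.32280712 -164.4854078    16.        ]
```

View pics/w2.png

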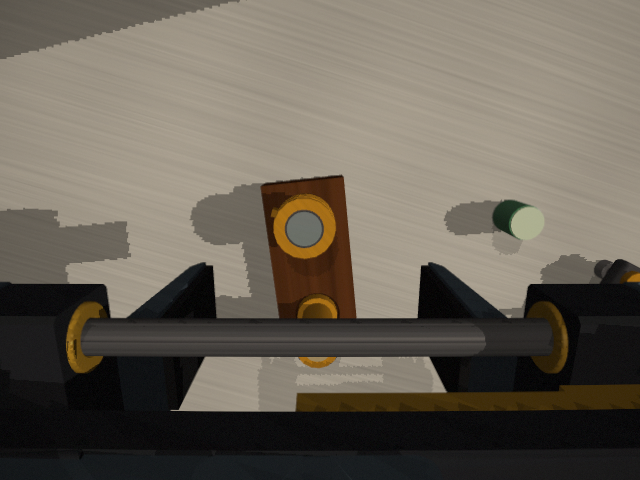

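```bash
python3 -c "
from h import *
import pickle;f=pickle.load(open('w2.pkl','rb'))
Z=f['img'][165:295,240:370];cv2.imwrite('pics/z4.png',cv2.resize(Z,None,fx=4.5,fy=4.5,interpolation=cv2.INTER_CUBIC))
p=np.array(f['state']['ee_pos']);print(proj(f,p),proj(f,p-[0,0,19]))
"
```

```text
[317.8284202  296.09468633] [317.77018405 281.47641446]
```

View pics/z4.png

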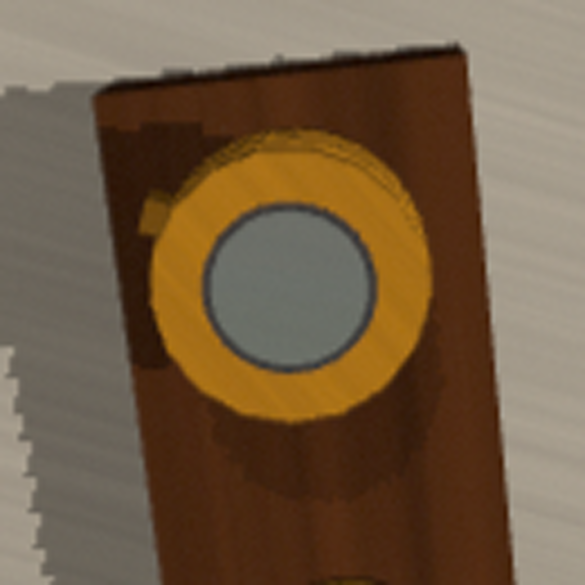

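```bash
python3 -c "
from h import *
import pickle;f=pickle.load(open('w2.pkl','rb'))
z=lambda p:(240+(p[0]+.5)/4.5-.5,165+(p[1]+.5)/4.5-.5)
c=onz(f,z((291,286)),71);print(c)
P=[onz(f,z(p),71) for p in [(150,286),(432,286),(291,150),(291,422)]];print(np.linalg.norm(P[0]-P[1]),np.linalg.norm(P[2]-P[3]))
for p in [(146,213),(143,230),(152,195)]:
  v=onz(f,z(p),44)-c;print(np.degrees(np.arctan2(v[1],v[0])),np.hypot(*v[:2]))
e=[onz(f,z(p),24) for p in [(95,97),(160,580),(465,55),(512,580)]]
for a,b in((0,1),(2,3)): v=e[b]-e[a];print(np.degrees(np.arctan2(v[1],v[0])))
"
```

```text
[ 470.35515984 -200.02263123   71.        ]
46.30033523433864 45.73995956769844
-88.66874743794388 27.485863531384236
-82.14244059696358 27.450886514871907
-95.82707440742784 27.441678095237293
22.36075485410465
22.70206109352258
```

```bash
python3 -c "
from h import *
s=sensors.state();print(s['qpos'],s['time_s'],s['ee_pos'])"
```

```text
[-2.32869704e+01  1.30391876e+01  1.00081449e+02  3.93568772e-03
  6.68552740e+01 -1.29820800e+02] 7.2167 [ 470.50331904 -189.9609119   194.2603915 ]
```

Emit:
play_rows:
  motion:
    - [0,-0.01,0,-0.12,1]
    - [0,-0.01,0,-0.24,1]
    - [0,-0.01,0,-0.36,1]
    - [0,-0.01,0,-0.48,1]
    - [0,-0.01,0,-0.6,1]
    - [0,-0.01,0,-0.72,1]
    - [0,-0.01,0,-0.84,1]
    - [0,-0.01,0,-0.96,1]

```text
time_s: 7.88
ee_pos: [470.4, -200.1, 194.1]
ee_rot: [52.2, 90.0, 13.3]
force: [-0.6, -0.2, -0.6]
gripper_width: 90.9
```

Emit:
play_rows:
  motion:
    - [0,0,0,-0.12,1]
    - [0,0,0,-0.24,1]
    - [0,0,0,-0.36,1]
    - [0,0,0,-0.48,1]
    - [0,0,0,-0.6,1]
    - [0,0,0,-0.72,1]
    - [0,0,0,-0.84,1]
    - [0,0,0,-0.96,1]

```text
time_s: 8.55
ee_pos: [470.4, -200.1, 194.0]
ee_rot: [79.0, 90.0, -14.8]
force: [-0.0, -0.0, -0.9]
gripper_width: 91.2
```

Emit:
play_rows:
  motion:
    - [0,0,0,-0.12,1]
    - [0,0,0,-0.24,1]
    - [0,0,0,-0.36,1]
    - [0,0,0,-0.41,1]
    - [0,0,0,-0.41,1]
    - [0,0,0,-0.41,1]
    - [0,0,0,-0.41,1]
    - [0,0,0,-0.41,1]

```text
time_s: 9.22
ee_pos: [470.4, -200.1, 194.0]
ee_rot: [95.8, 90.0, -21.1]
force: [0.6, 0.0, -0.3]
gripper_width: 91.0
```

```bash
python3 -c "
from h import *
f=grab('wrist');cv2.imwrite('pics/w3.png',f['img']);print(f['state']['time_s'],f['state']['ee_pos'],f['state']['qpos'])
import pickle;pickle.dump(f,open('w3.pkl','wb'))
print(R.from_euler('xyz',f['state']['ee_rot'],degrees=True).as_matrix().round(3))
print(proj(f,(470.4,-200,71)))
"
```

```text
9.2167 [ 470.37135783 -200.08629572  193.98523885] [-2.43332498e+01  1.33955102e+01  9.96383004e+01  3.38420487e-04
  6.69606762e+01  2.60623963e+00]
[[ 0.     0.891 -0.453]
 [-0.    -0.453 -0.891]
 [-1.     0.    -0.   ]]
[314.23461264 236.23026556]
```

View pics/w3.png

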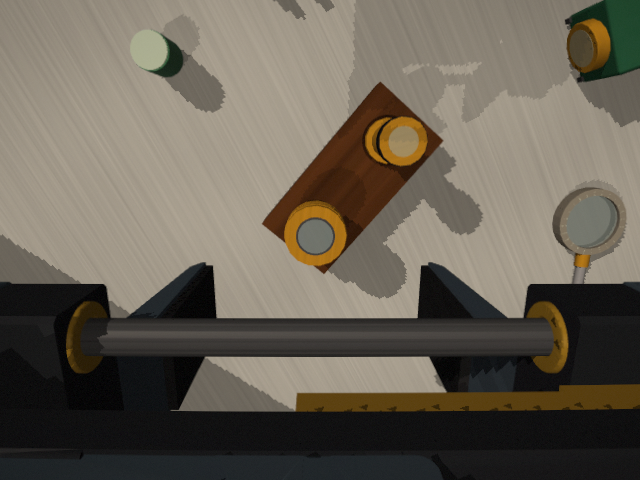

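The wrist view now has the head centred at (315.5,237), against (314.2,236.2) predicted, so the estimate holds. Descending.

Emit:
play_rows:
  motion:
    - [0,0,-0.03,0,1]
    - [0,0,-0.06,0,1]
    - [0,0,-0.09,0,1]
    - [0,0,-0.105,0,1]
    - [0,0,-0.12,0,1]
    - [0,0,-0.135,0,1]
    - [0,0,-0.147,0,1]
    - [0,0,-0.147,0,1]

```text
time_s: 9.93
ee_pos: [468.8, -199.4, 44.8]
ee_rot: [-86.9, 89.7, 156.1]
force: [-1.2, -0.0, 0.1]
gripper_width: 91.1
```

Emit:
play_rows:
  motion:
    - [0,0,0,0,0.6]
    - [0,0,0,0,0.55]
    - [0,0,0,0,0.5]
    - [0,0,0,0,0.45]
    - [0,0,0,0,0.4]
    - [0,0,0,0,0.4]
    - [0,0,0,0,0.4]
    - [0,0,0,0,0.4]
  squeeze: 15

```text
time_s: 10.6
ee_pos: [470.2, -200.0, 47.2]
ee_rot: [-119.4, 90.0, 123.6]
force: [-1.5, 0.1, 1.7]
gripper_width: 45.4
```

Emit:
play_rows:
  motion:
    - [0,0,0.005,0,0.4]
    - [0,0,0.015,0,0.4]
    - [0,0,0.03,0,0.4]
    - [0,0,0.055,0,0.4]
    - [0,0,0.085,0,0.4]
    - [0,0,0.115,0,0.4]
    - [0,0,0.145,0,0.4]
    - [0,0,0.16,0,0.4]
  squeeze: 20

```text
time_s: 11.27
ee_pos: [471.7, -200.7, 211.6]
ee_rot: [93.0, 89.6, -24.0]
force: [0.8, 0.2, -1.6]
gripper_width: 45.6
```

```bash
python3 -c "
from h import *
f=grab('wrist');cv2.imwrite('pics/w4.png',f['img']);s=f['state'];print(s['time_s'],s['ee_pos'],s['force'],s['gripper_width'])
import pickle;pickle.dump(f,open('w4.pkl','wb'))
g=grab('side');cv2.imwrite('pics/s4.png',cv2.resize(g['img'][200:400,240:480],None,fx=3,fy=3))
pickle.dump(g,open('s4.pkl','wb'))
"
```

```text
11.2667 [ 471.73389067 -200.70283281  211.61972018] [ 0.83727737  0.22900702 -1.64309665] 45.60346172259621
```

View pics/w4.png

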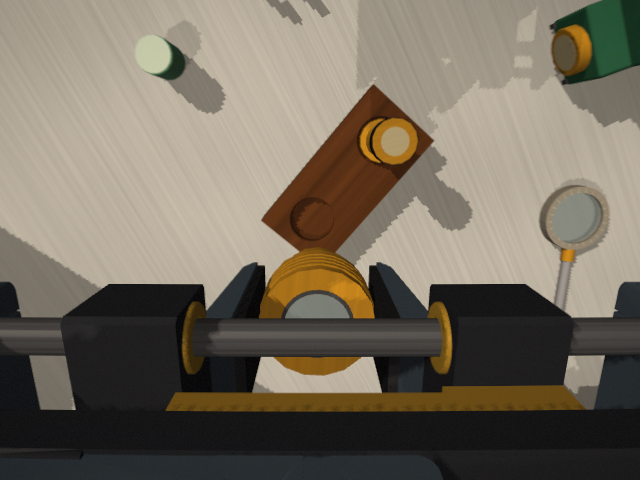

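View pics/s4.png

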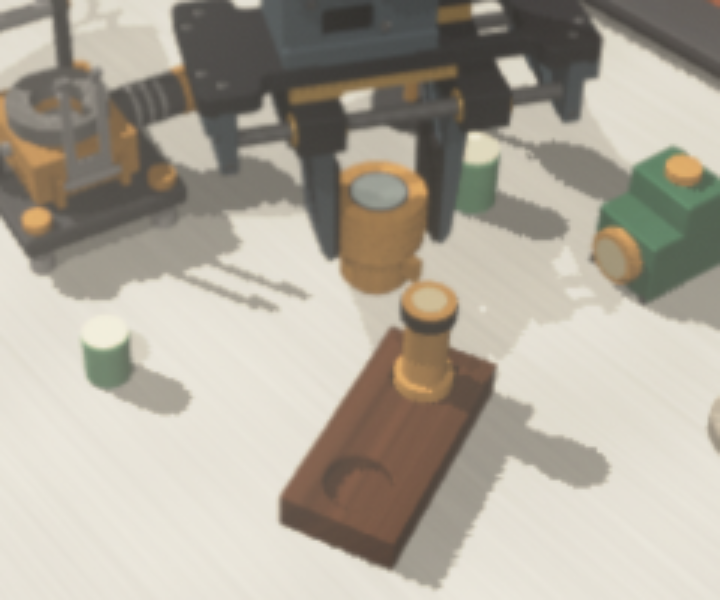

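Emit:
play_rows:
  motion:
    - [0,0.03,0,0,0.4]
    - [0,0.07,0,0,0.4]
    - [0.005,0.11,0,0.05,0.4]
    - [0.01,0.15,0,0.1,0.4]
    - [0.015,0.19,0,0.15,0.4]
    - [0.02,0.23,0,0.215,0.4]
    - [0.027,0.27,0,0.215,0.4]
    - [0.027,0.31,0,0.215,0.4]

```text
time_s: 12.03
ee_pos: [497.2, 111.8, 205.6]
ee_rot: [-56.2, 89.9, -160.9]
force: [2.0, 0.1, -0.8]
gripper_width: 45.6
```

Emit:
play_rows:
  motion:
    - [0,0.032,0,0,0.4]
    - [0,0.032,-0.02,0,0.4]
    - [0,0.032,-0.04,0,0.4]
    - [0,0.032,-0.06,0,0.4]
    - [0,0.032,-0.075,0,0.4]
    - [0,0.032,-0.082,0,0.4]
    - [0,0.032,-0.082,0,0.4]
    - [0,0.032,-0.082,0,0.4]

```text
time_s: 12.7
ee_pos: [497.1, 141.8, 124.6]
ee_rot: [-58.3, 89.9, -163.0]
force: [-0.1, -0.8, -1.7]
gripper_width: 45.7
```

```bash
python3 -c "
from h import *
f=grab('wrist');cv2.imwrite('pics/w5.png',f['img']);s=f['state'];print(s['time_s'],s['ee_pos'],s['force'],s['torque'],s['gripper_width'])
import pickle;pickle.dump(f,open('w5.pkl','wb'))
g=grab('side');cv2.imwrite('pics/s5.png',cv2.resize(g['img'][130:290,160:360],None,fx=4,fy=3.75))
pickle.dump(g,open('s5.pkl','wb'))
h=grab('scene');cv2.imwrite('pics/c5.png',cv2.resize(h['img'][120:280,320:520],None,fx=4,fy=3.75))
pickle.dump(h,open('c5.pkl','wb'))
"
```

```text
12.7 [497.12335728 141.7856814  124.61237266] [-0.12603557 -0.76391844 -1.70621167] [-0.05190993  0.02110648 -0.03360434] 45.674700297417964
```

View pics/w5.png

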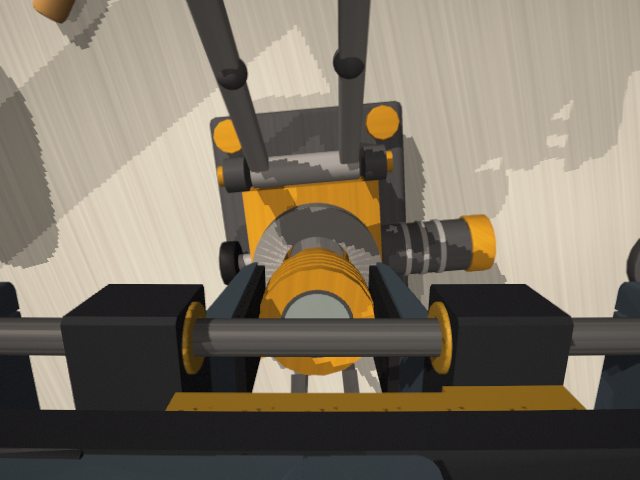

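View pics/s5.png

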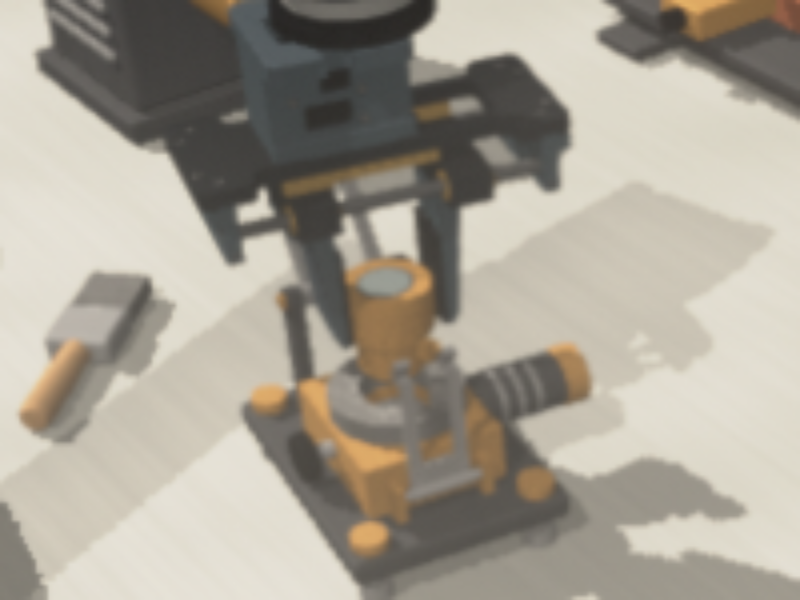

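View pics/c5.png

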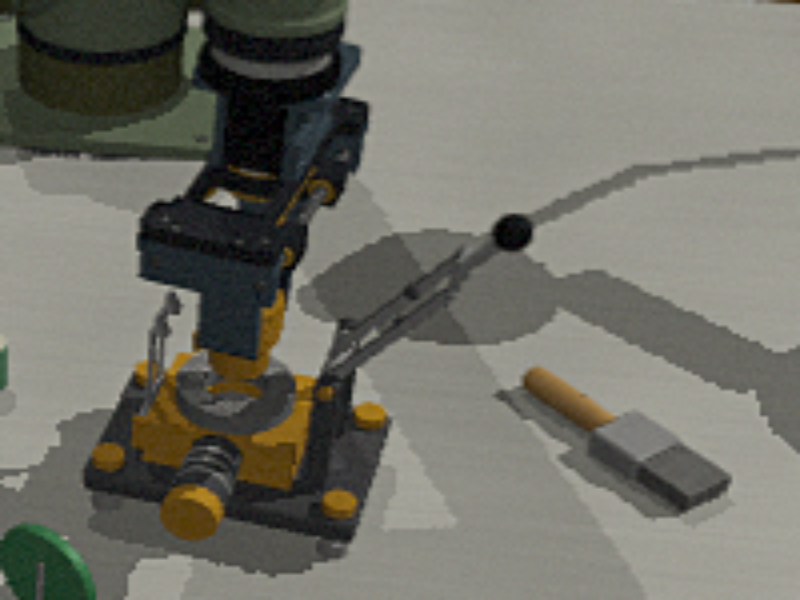

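Emit:
play_rows:
  motion:
    - [0,0,-0.006,0,0.4]
    - [0,0,-0.01,0,0.4]
    - [0,0,-0.012,0,0.4]
    - [0,0,-0.014,0,0.4]
    - [0,0,-0.016,0,0.4]
    - [0,0,-0.018,0,0.4]
    - [0,0,-0.02,0,0.4]
    - [0,0,-0.02,0,0.4]

```text
time_s: 13.52
ee_pos: [497.1, 141.9, 104.5]
ee_rot: [-58.5, 90.0, -163.2]
force: [-0.1, 0.2, -1.6]
gripper_width: 45.9
```

Emit:
play_rows:
  motion:
    - [0,0,-0.001,0,0.4]
    - [0,0,-0.002,0,0.4]
    - [0,0,-0.003,0,0.4]
    - [0,0,-0.004,0,0.4]
    - [0,0,-0.005,0,0.4]
    - [0,0,-0.006,0,0.4]
    - [0,0,-0.006,0,0.4]
    - [0,0,-0.006,0,0.4]

```text
time_s: 14.18
ee_pos: [497.3, 141.9, 98.9]
ee_rot: [-52.2, 90.0, -156.9]
force: [-0.2, -0.1, -1.4]
gripper_width: 45.5
```

Emit:
play_rows:
  motion:
    - [0,0,-0.001,0,0.4]
    - [0,0,-0.0015,0,0.4]
    - [0,0,-0.002,0,0.4]
    - [0,0,-0.0025,0,0.4]
    - [0,0,-0.003,0,0.4]
    - [0,0,-0.003,0,0.4]
    - [0,0,-0.003,0,0.4]
    - [0,0,-0.003,0,0.4]

```text
time_s: 14.85
ee_pos: [497.4, 141.9, 96.0]
ee_rot: [93.2, 90.0, -11.5]
force: [-0.5, -0.0, -1.4]
gripper_width: 45.1
```

Emit:
play_rows:
  motion:
    - [0,0,-0.0005,0,0.4]
    - [0,0,-0.001,0,0.4]
    - [0,0,-0.0015,0,0.4]
    - [0,0,-0.002,0,0.4]
    - [0,0,-0.0025,0,0.4]
    - [0,0,-0.003,0,0.4]
    - [0,0,-0.003,0,0.4]
    - [0,0,-0.003,0,0.4]

```text
time_s: 15.52
ee_pos: [497.4, 141.9, 93.3]
ee_rot: [117.3, 90.0, 12.6]
force: [-1.5, 0.1, 2.5]
gripper_width: 45.6
```

```bash
python3 -c "
from h import *
import pickle
g=grab('side');cv2.imwrite('pics/s6.png',cv2.resize(g['img'][185:265,210:310],None,fx=8,fy=7.5,interpolation=cv2.INTER_CUBIC))
pickle.dump(g,open('s6.pkl','wb'))
s=sensors.state();print(s['force'],s['torque'],s['ee_pos'])
"
```

```text
[-1.52312276 -0.43691122  2.52193136] [-0.16840534  0.30771804 -0.00171526] [497.38357406 141.95106912  93.29219   ]
```

View pics/s6.png

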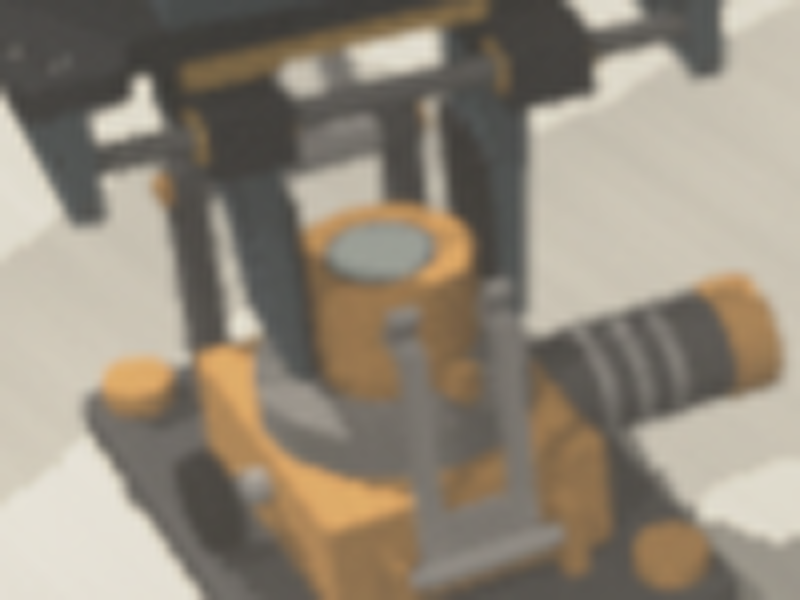

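Emit:
play_rows:
  motion:
    - [0,0,0,0.01,0.4]
    - [0,0,0,0.02,0.4]
    - [0,0,0,0.03,0.4]
    - [0,0,0,0.04,0.4]
    - [0,0,0,0.05,0.4]
    - [0,0,0,0.06,0.4]
    - [0,0,0,0.06,0.4]
    - [0,0,0,0.06,0.4]

```text
time_s: 16.23
ee_pos: [497.3, 141.8, 93.0]
ee_rot: [9.1, 90.0, -92.1]
force: [-1.7, -1.4, 3.9]
gripper_width: 45.5
```

```bash
python3 -c "
from h import *
s=sensors.state();print(s['force'],s['torque'],s['ee_pos'],s['qpos'][5])
"
```

```text
[-1.65180868 -1.40076858  3.88102317] [-0.39679374  0.24886328 -0.05981919] [497.32017138 141.77467351  93.04332561] 25.883082263849886
```

Emit:
play_rows:
  motion:
    - [0,0,0,0.015,0.4]
    - [0,0,0,0.03,0.4]
    - [0,0,0,0.045,0.4]
    - [0,0,0,0.06,0.4]
    - [0,0,0,0.06,0.4]
    - [0,0,0,0.06,0.4]
    - [0,0,0,0.06,0.4]
    - [0,0,0,0.06,0.4]

```text
time_s: 16.9
ee_pos: [496.2, 141.4, 92.9]
ee_rot: [-61.2, 89.8, -159.0]
force: [-4.2, -2.7, 5.3]
gripper_width: 45.4
```

```bash
python3 -c "
from h import *
s=sensors.state();print(s['force'],s['torque'],s['ee_pos'],s['qpos'][5])
"
```

```text
[-4.19360596 -2.73562781  5.26315133] [-0.66208783  0.72358324 -0.2456742 ] [496.17256406 141.4277447   92.8532547 ] 22.418925042023208
```

Emit:
play_rows:
  motion:
    - [0,0,0,-0.03,0.4]
    - [0,0,0,-0.06,0.4]
    - [0,0,0,-0.09,0.4]
    - [0,0,0,-0.12,0.4]
    - [0,0,0,-0.12,0.4]
    - [0,0,0,-0.12,0.4]
    - [0,0,0,-0.12,0.4]
    - [0,0,0,-0.12,0.4]

```text
time_s: 17.57
ee_pos: [497.7, 142.2, 93.0]
ee_rot: [143.1, 89.9, 38.4]
force: [-0.8, 1.6, 2.3]
gripper_width: 45.4
```

```bash
python3 -c "
from h import *
s=sensors.state();print(s['force'],s['torque'],s['ee_pos'],s['qpos'][5])
"
```

```text
[-0.77252849  1.6388881   2.25441253] [0.08006323 0.13237038 0.02306059] [497.65957861 142.24912057  93.01307427] 29.282479522798152
```

Emit:
play_rows:
  motion:
    - [0,0,0,-0.015,0.4]
    - [0,0,0,-0.03,0.4]
    - [0,0,0,-0.045,0.4]
    - [0,0,0,-0.06,0.4]
    - [0,0,0,-0.06,0.4]
    - [0,0,0,-0.06,0.4]
    - [0,0,0,-0.06,0.4]
    - [0,0,0,-0.06,0.4]

```text
time_s: 18.23
ee_pos: [497.8, 142.0, 93.1]
ee_rot: [117.3, 89.9, 9.2]
force: [2.0, 1.5, 3.0]
gripper_width: 45.9
```

```bash
python3 -c "
from h import *
s=sensors.state();print(s['force'],s['torque'],s['ee_pos'],s['qpos'][5])
"
```

```text
[1.9503505  1.4741671  2.95788641] [ 0.09973463 -0.21729311  0.0725711 ] [497.82049723 141.98618858  93.11529966] 32.757928861522444
```

Emit:
play_rows:
  motion:
    - [0,0,0,0.03,0.4]
    - [0,0,0,0.06,0.4]
    - [0,0,0,0.06,0.4]
    - [0,0,-0.001,0.06,0.4]
    - [0,0,-0.002,0.06,0.4]
    - [0,0,-0.003,0.06,0.4]
    - [0,0,-0.003,0.06,0.4]
    - [0,0,-0.003,0.06,0.4]

```text
time_s: 18.9
ee_pos: [497.3, 141.7, 90.5]
ee_rot: [38.1, 90.0, -66.6]
force: [-0.8, -1.1, 7.8]
gripper_width: 45.5
```

```bash
python3 -c "
from h import *
s=sensors.state();print(s['force'],s['torque'],s['ee_pos'],s['qpos'][5])
"
```

```text
[-0.79010166 -1.060404    7.76105575] [-0.261431    0.12582334  0.04015771] [497.32969809 141.71971316  90.49437379] 29.354444215094528
```

Emit:
play_rows:
  motion:
    - [0,0,0.0015,0,0.4]
    - [0,0,0.003,0,0.4]
    - [0,0,0.003,0,0.5]
    - [0,0,0.003,0,0.58]
    - [0,0,0.003,0,0.66]
    - [0,0,0.003,0,0.7]
    - [0,0,0.003,0,0.7]
    - [0,0,0.003,0,0.7]

```text
time_s: 19.57
ee_pos: [497.1, 141.8, 92.6]
ee_rot: [-59.4, 90.0, -164.1]
force: [-0.1, -0.4, -0.7]
gripper_width: 63.7
```

Emit:
play_rows:
  motion:
    - [0,0,0,0,0.7]
    - [0,0,0.005,0,0.7]
    - [0,0,0.015,0,0.7]
    - [0,0,0.03,0,0.7]
    - [0,0,0.05,0,0.7]
    - [0,0,0.075,0,0.7]
    - [0,0,0.1,0,0.7]
    - [0,0,0.13,0,0.7]

```text
time_s: 20.23
ee_pos: [496.7, 141.7, 224.4]
ee_rot: [-54.0, 90.0, -158.6]
force: [0.8, 0.1, -0.2]
gripper_width: 63.9
```

```bash
python3 -c "
from h import *
import pickle
g=grab('side');cv2.imwrite('pics/s7.png',cv2.resize(g['img'][115:275,190:340],None,fx=5,fy=3.75,interpolation=cv2.INTER_CUBIC))
pickle.dump(g,open('s7.pkl','wb'))
f=grab('wrist');cv2.imwrite('pics/w7.png',f['img']);pickle.dump(f,open('w7.pkl','wb'))
h=grab('scene');pickle.dump(h,open('c7.pkl','wb'));cv2.imwrite('pics/c7.png',cv2.resize(h['img'][120:280,320:520],None,fx=4,fy=3.75))
for n,q in (('side',g),('wrist',f),('scene',h)):
  for l in ('ball',): print(n,[(np.round(x['point'],1),x['conf']) for x in finder.spot_point(q,l)[:2]])
s=sensors.state();print(s['time_s'],s['force'],s['ee_pos'],s['qpos'])
"
```

```text
side []
wrist []
scene [(array([446.4, 182.5]), 0.86)]
20.5333 [-0.26427238  1.07903291 -0.31737647] [496.68009909 141.72185511 222.41648357] [ 1.46531947e+01  1.27600980e+01  9.62128117e+01 -5.72012190e-03
  7.11101022e+01  2.93205905e+01]
```

View pics/s7.png

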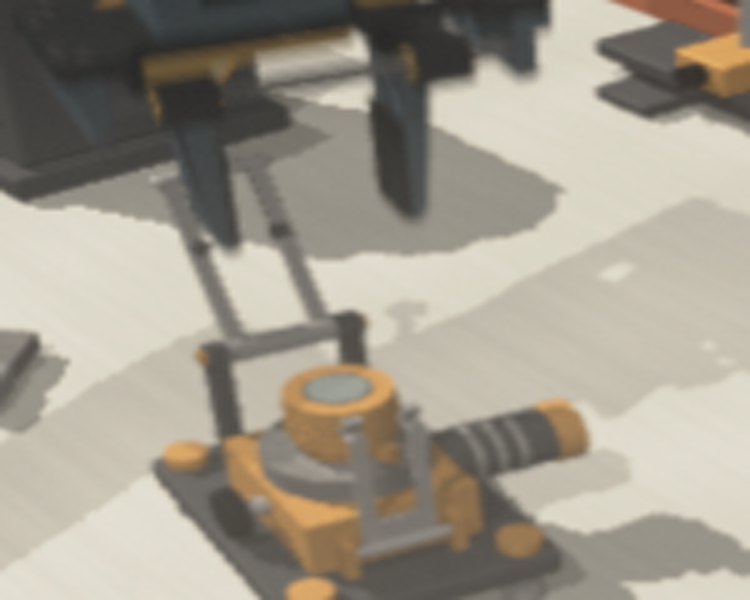

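View pics/w7.png

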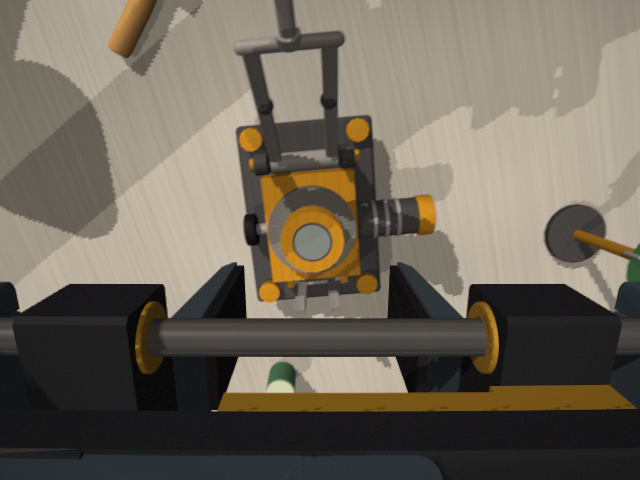

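View pics/c7.png

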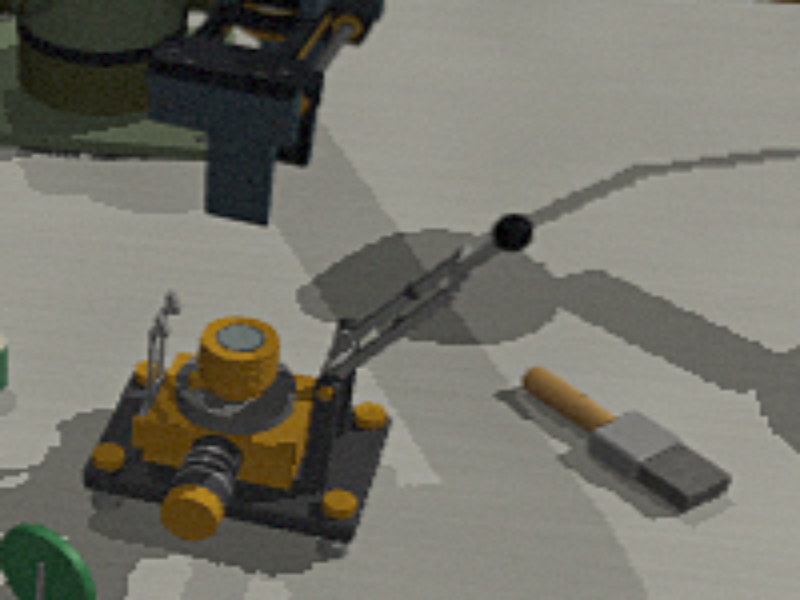

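```bash
python3 -c "
from h import *
import pickle
from scipy.optimize import minimize_scalar
a=np.radians(80.5);xd=np.array([np.cos(a),np.sin(a),0]);B=np.array([497,141.7,82.3]);H=B+58*xd+[0,0,33]
ball=lambda t:H-138*np.cos(t)*xd+np.array([0,0,138*np.sin(t)])
for fn,px in (('c7.pkl',(446.4,182.5)),('c7.pkl',(448,182))):
  f=pickle.load(open(fn,'rb'));r=minimize_scalar(lambda t:np.hypot(*(proj(f,ball(t))-px)),bounds=(1.9,2.7),method='bounded');print(r.x,r.fun,ball(r.x),proj(f,ball(r.x)))
# wrist: hinge/crossbar 
f=pickle.load(open('w7.pkl','rb'))
for t in (2.2,2.3,2.4,2.5):
  bar=H-98*np.cos(t)*xd+np.array([0,0,98*np.sin(t)]);print(t,proj(f,bar),proj(f,H))
print('head pred',proj(f,B+[0,0,35]))
"
```

```text
2.1977699161683257 1.3726021608187327 [519.93569801 278.75832686 227.05333828] [447.30504278 181.46804348]
2.211791519785175 0.06408865356161214 [520.19299911 280.2958976  225.90714298] [447.95710916 182.0476207 ]
2.2 [283.51809779  44.68009702] [300.32513476 160.47157175]
2.3 [282.68397731  30.56415259] [300.32513476 160.47157175]
2.4 [282.13661896  18.93458792] [300.32513476 160.47157175]
2.5 [281.86567805   9.85257184] [300.32513476 160.47157175]
head pred [308.22999216 242.25067264]
```

Emit:
play_rows:
  motion:
    - [0,0,0.03,0,0.7]
    - [0,0,0.06,0,0.7]
    - [0,0.03,0.075,0.05,0.7]
    - [0.006,0.065,0.08,0.09,0.7]
    - [0.014,0.1,0.08,0.09,0.7]
    - [0.022,0.137,0.08,0.09,0.7]
    - [0.023,0.138,0.08,0.09,0.7]
    - [0.023,0.138,0.08,0.09,0.7]

```text
time_s: 21.2
ee_pos: [520.0, 281.2, 300.7]
ee_rot: [-49.9, 89.8, -149.2]
force: [0.6, 0.6, -0.7]
gripper_width: 64.0
```

```bash
python3 -c "
from h import *
import pickle
f=grab('wrist');cv2.imwrite('pics/w8.png',f['img']);pickle.dump(f,open('w8.pkl','wb'));s=f['state']
print(s['time_s'],s['ee_pos'],R.from_euler('xyz',s['ee_rot'],degrees=True).as_matrix().round(3))
print(proj(f,(520.2,279.5,226.5)),proj(f,(518.2,279.5,226.5)))
print([(np.round(x['point'],1),x['conf']) for x in finder.spot_point(f,'ball')[:2]])
"
```

```text
21.2 [519.97700652 281.23650905 300.69845387] [[-0.003  0.987 -0.163]
 [-0.002 -0.163 -0.987]
 [-1.    -0.003  0.003]]
[314.81801797 256.24983695] [311.66327644 256.74356514]
[(array([316.4, 256.1]), 0.81)]
```

View pics/w8.png

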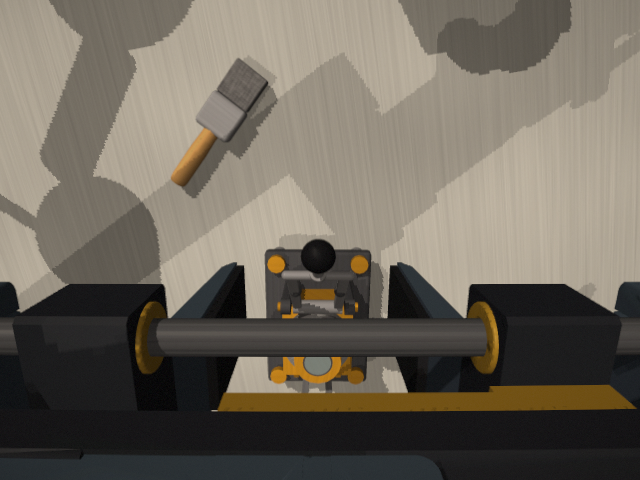

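Emit:
play_rows:
  motion:
    - [0.001,0,-0.03,0,0.6]
    - [0.001,0,-0.06,0,0.6]
    - [0.001,0,-0.08,0,0.55]
    - [0.001,0,-0.09,0,0.5]
    - [0.001,0,-0.096,0,0.5]
    - [0.001,0,-0.096,0,0.5]
    - [0.001,0,-0.096,0,0.4]
    - [0.001,0,-0.096,0,0.3]
  squeeze: 8

```text
time_s: 21.97
ee_pos: [522.2, 280.1, 208.6]
ee_rot: [125.1, 89.8, 25.5]
force: [-0.9, -0.4, 0.4]
gripper_width: 35.3
```

Emit:
play_rows:
  motion:
    - [0,0,0,0,0.22]
    - [0,0,0,0,0.16]
    - [0,0,0,0,0.12]
    - [0,0,0,0,0.12]
    - [0,0,0,0,0.12]
    - [0,0,0,0,0.12]
    - [0,0,0,0,0.12]
    - [0,0,0,0,0.12]

```text
time_s: 22.63
ee_pos: [520.7, 281.0, 207.6]
ee_rot: [-151.1, 89.9, 109.4]
force: [-5.4, 3.6, 3.9]
gripper_width: 20.8
```

```bash
python3 -c "
from h import *
import pickle
f=grab('wrist');cv2.imwrite('pics/w9.png',f['img']);s=f['state'];print(s['time_s'],s['ee_pos'],s['force'],s['torque'],s['gripper_width'])
f=grab('scene');cv2.imwrite('pics/c9.png',cv2.resize(f['img'][100:280,320:520],None,fx=4,fy=3.33))
"
```

```text
22.6333 [520.67890256 280.95849043 207.57387289] [-5.43032334  3.58227861  3.9359627 ] [ 0.52557521  0.84042348 -0.05929868] 20.811078067428518
```

View pics/c9.png

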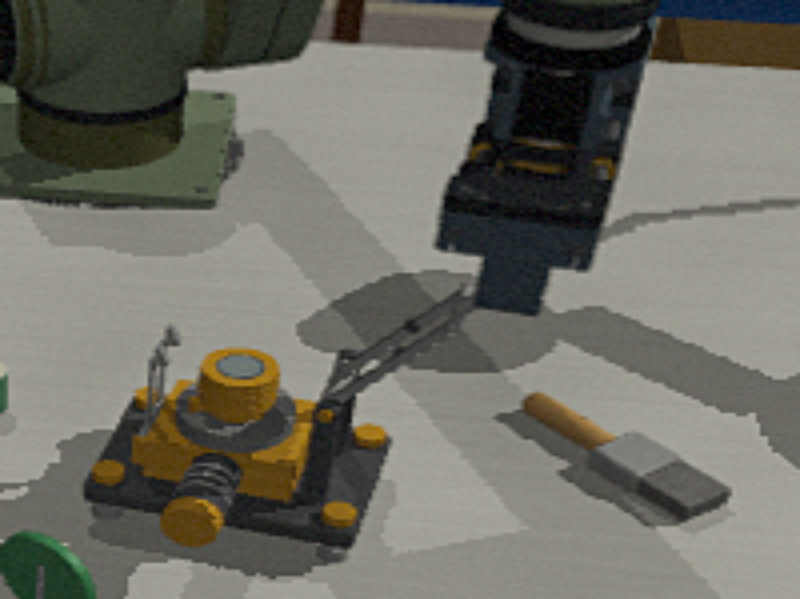

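View pics/w9.png

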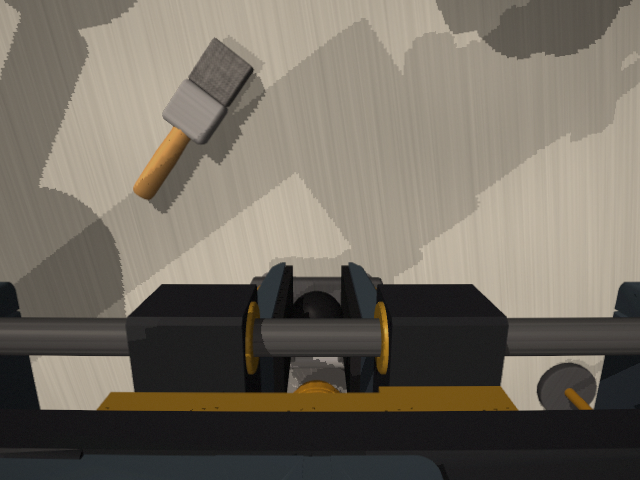

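```bash
cat > arc.py <<'E'
import numpy as np,sys
t0,t1,n=map(float,sys.argv[1:4]);a=np.radians(80.5)
for t in np.linspace(t0,t1,int(n)+1)[1:]:
    s=-138*(np.cos(t)-np.cos(t0));print(round(t,3),np.round([s*np.cos(a)/1e3,s*np.sin(a)/1e3,.138*(np.sin(t)-np.sin(t0))],4).tolist())
E
python3 arc.py 2.2 1.4 8; python3 arc.py 1.4 .6 8; python3 arc.py .6 .2 8
```

```text
2.1 [-0.0019, -0.0114, 0.0076]
2.0 [-0.0039, -0.0235, 0.0139]
1.9 [-0.006, -0.0361, 0.019]
1.8 [-0.0082, -0.0492, 0.0228]
1.7 [-0.0105, -0.0626, 0.0253]
1.6 [-0.0127, -0.0761, 0.0264]
1.5 [-0.015, -0.0897, 0.0261]
1.4 [-0.0173, -0.1032, 0.0244]
1.3 [-0.0022, -0.0133, -0.003]
1.2 [-0.0044, -0.0262, -0.0074]
1.1 [-0.0065, -0.0386, -0.013]
1.0 [-0.0084, -0.0504, -0.0199]
0.9 [-0.0103, -0.0615, -0.0279]
0.8 [-0.012, -0.0717, -0.037]
0.7 [-0.0135, -0.081, -0.0471]
0.6 [-0.0149, -0.0892, -0.0581]
0.55 [-0.0006, -0.0037, -0.0058]
0.5 [-0.0012, -0.0071, -0.0118]
0.45 [-0.0017, -0.0102, -0.0179]
0.4 [-0.0022, -0.013, -0.0242]
0.35 [-0.0026, -0.0155, -0.0306]
0.3 [-0.003, -0.0177, -0.0371]
0.25 [-0.0033, -0.0195, -0.0438]
0.2 [-0.0035, -0.0211, -0.0505]
```

Emit:
play_rows:
  motion:
    - [-0.003,-0.0114,0.0076,0,0.12]
    - [-0.005,-0.0235,0.0139,0,0.12]
    - [-0.0075,-0.0361,0.019,0,0.12]
    - [-0.0097,-0.0492,0.0228,0,0.12]
    - [-0.012,-0.0626,0.0253,0,0.12]
    - [-0.0142,-0.0761,0.0264,0,0.12]
    - [-0.0165,-0.0897,0.0261,0,0.12]
    - [-0.0188,-0.1032,0.0244,0,0.12]

```text
time_s: 23.4
ee_pos: [502.4, 174.5, 231.9]
ee_rot: [50.9, 89.9, -48.6]
force: [-1.3, 0.4, 2.8]
gripper_width: 20.9
```

```bash
python3 -c "
from h import *
f=grab('scene');s=f['state'];print(s['time_s'],s['ee_pos'],s['force'],s['torque'],s['gripper_width']);cv2.imwrite('pics/c10.png',cv2.resize(f['img'][80:280,300:500],None,fx=3,fy=3))
"
```

```text
23.4 [502.43367401 174.48453501 231.87070891] [-1.34092994  0.35258085  2.79327528] [-0.03061396  0.17848117 -0.01323459] 20.924300375771097
```

View pics/c10.png

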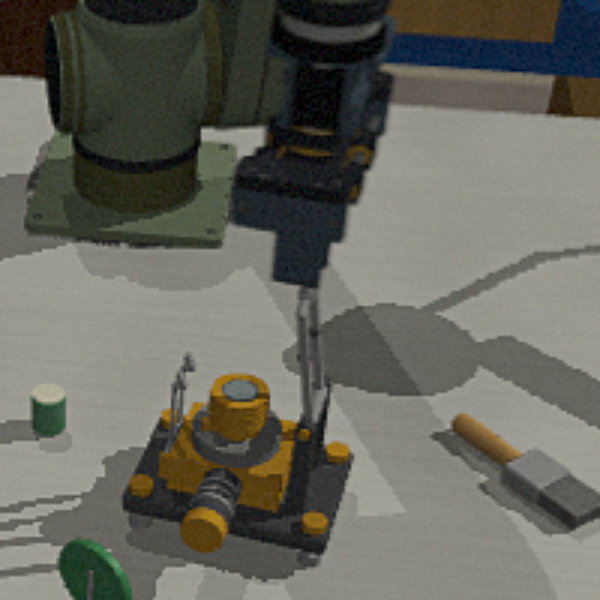

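Clamp is swinging with the gripper and forces are small. Continuing the arc.

Emit:
play_rows:
  motion:
    - [-0.0022,-0.0133,-0.003,0,0.12]
    - [-0.0044,-0.0262,-0.0074,0,0.12]
    - [-0.0065,-0.0386,-0.013,0,0.12]
    - [-0.0084,-0.0504,-0.0199,0,0.12]
    - [-0.0103,-0.0615,-0.0279,0,0.12]
    - [-0.012,-0.0717,-0.037,0,0.12]
    - [-0.0135,-0.081,-0.0471,0,0.12]
    - [-0.0149,-0.0892,-0.0581,0,0.12]

```text
time_s: 24.12
ee_pos: [487.2, 85.9, 171.9]
ee_rot: [-21.2, 89.9, -120.7]
force: [0.3, -1.6, 1.1]
gripper_width: 21.2
```

Emit:
play_rows:
  motion:
    - [-0.0006,-0.0037,-0.0058,0,0.12]
    - [-0.0012,-0.0071,-0.0118,0,0.12]
    - [-0.0017,-0.0102,-0.0179,0,0.12]
    - [-0.0022,-0.013,-0.0242,0,0.12]
    - [-0.0026,-0.0155,-0.0306,0,0.12]
    - [-0.003,-0.0177,-0.0371,0,0.12]
    - [-0.0033,-0.0195,-0.0438,0,0.12]
    - [-0.0033,-0.0195,-0.0438,0,0.12]

```text
time_s: 24.78
ee_pos: [484.1, 67.7, 128.0]
ee_rot: [-54.0, 89.9, -153.5]
force: [-0.6, -4.8, -0.6]
gripper_width: 21.1
```

```bash
python3 -c "
from h import *
f=grab('scene');s=f['state'];print(s['time_s'],s['ee_pos'],s['force'],s['torque'],s['gripper_width']);cv2.imwrite('pics/c11.png',cv2.resize(f['img'][100:280,300:480],None,fx=3.3,fy=3.3))
f=grab('side');cv2.imwrite('pics/s11.png',cv2.resize(f['img'][120:290,190:360],None,fx=3.5,fy=3.5))
f=grab('wrist');cv2.imwrite('pics/w11.png',f['img'])
"; python3 arc.py .25 -.02 9
```

```text
24.7833 [484.07281204  67.65524683 128.03355646] [-0.59391577 -4.77786155 -0.58112348] [-0.79209483  0.04720577  0.04272496] 21.08719225144942
0.22 [-0.0002, -0.001, -0.004]
0.19 [-0.0003, -0.0018, -0.0081]
0.16 [-0.0004, -0.0025, -0.0122]
0.13 [-0.0005, -0.0031, -0.0163]
0.1 [-0.0006, -0.0036, -0.0204]
0.07 [-0.0007, -0.0039, -0.0245]
0.04 [-0.0007, -0.0041, -0.0286]
0.01 [-0.0007, -0.0042, -0.0328]
-0.02 [-0.0007, -0.0042, -0.0369]
```

View pics/c11.png

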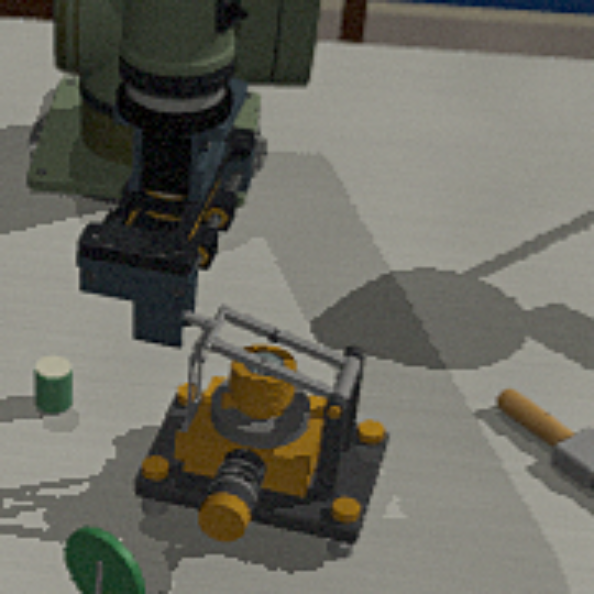

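View pics/s11.png

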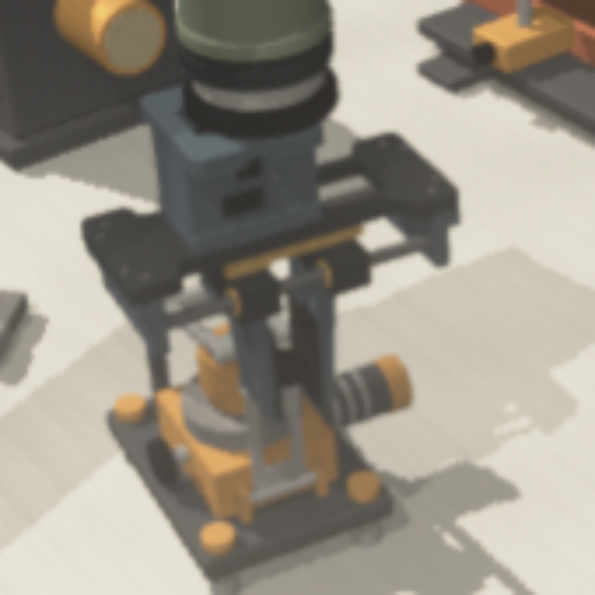

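View pics/w11.png

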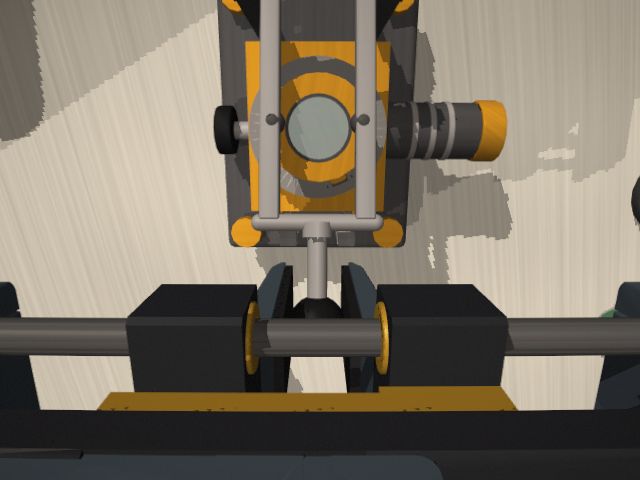

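Emit:
play_rows:
  motion:
    - [-0.0002,-0.002,-0.004,0,0.1]
    - [-0.0003,-0.003,-0.008,0,0.1]
    - [-0.0004,-0.0037,-0.012,0,0.1]
    - [-0.0005,-0.0043,-0.015,0,0.1]
    - [-0.0006,-0.0046,-0.018,0,0.1]
    - [-0.0006,-0.0048,-0.02,0,0.1]
    - [-0.0006,-0.0048,-0.02,0,0.1]
    - [-0.0006,-0.0048,-0.02,0,0.1]
  squeeze: 25

```text
time_s: 25.6
ee_pos: [483.6, 64.0, 109.5]
ee_rot: [-162.3, 89.9, 98.2]
force: [-2.4, 4.4, 2.1]
gripper_width: 20.0
```

Emit:
play_rows:
  motion:
    - [0,0.001,-0.0015,0,0.1]
    - [0,0.001,-0.003,0,0.1]
    - [0,0.001,-0.0045,0,0.1]
    - [0,0.001,-0.006,0,0.1]
    - [0,0.001,-0.007,0,0.1]
    - [0,0.001,-0.007,0,0.1]
    - [0,0.001,-0.007,0,0.1]
    - [0,0.001,-0.007,0,0.1]

```text
time_s: 26.27
ee_pos: [483.6, 63.6, 103.8]
ee_rot: [28.9, 89.9, -70.6]
force: [-5.1, -1.7, 11.7]
gripper_width: 20.0
```

Emit:
play_rows:
  motion:
    - [0,0,-0.001,0,0.1]
    - [0,0,-0.002,0,0.1]
    - [0,0,-0.003,0,0.1]
    - [0,0,-0.004,0,0.1]
    - [0,0,-0.005,0,0.1]
    - [0,0,-0.005,0,0.1]
    - [0,0,-0.005,0,0.1]
    - [0,0,-0.005,0,0.1]

```text
time_s: 26.93
ee_pos: [483.5, 63.3, 97.9]
ee_rot: [2.3, 89.9, -97.2]
force: [-3.3, -0.8, 5.9]
gripper_width: 20.1
```

Emit:
play_rows:
  motion:
    - [0,0,-0.001,0,0.1]
    - [0,0,-0.002,0,0.1]
    - [0,0,-0.003,0,0.1]
    - [0,0,-0.004,0,0.1]
    - [0,0,-0.004,0,0.1]
    - [0,0,-0.004,0,0.1]
    - [0,0,-0.004,0,0.1]
    - [0,0,-0.004,0,0.1]

```text
time_s: 27.6
ee_pos: [483.5, 63.3, 93.4]
ee_rot: [-9.7, 89.9, -109.2]
force: [-3.1, -4.2, 4.6]
gripper_width: 20.5
```

Emit:
play_rows:
  motion:
    - [0,0,-0.001,0,0.1]
    - [0,0,-0.002,0,0.1]
    - [0,0,-0.003,0,0.1]
    - [0,0,-0.004,0,0.1]
    - [0,0,-0.004,0,0.1]
    - [0,0,-0.004,0,0.1]
    - [0,0,-0.004,0,0.1]
    - [0,0,-0.004,0,0.1]

```text
time_s: 28.27
ee_pos: [483.6, 63.4, 89.9]
ee_rot: [-1.2, 89.9, -100.7]
force: [-4.1, -2.9, 8.4]
gripper_width: 20.2
```

```bash
python3 -c "
from h import *
f=grab('scene');s=f['state'];print(s['time_s'],s['ee_pos'],s['force'],s['torque'],s['gripper_width']);cv2.imwrite('pics/c12.png',cv2.resize(f['img'][140:270,320:450],None,fx=4.6,fy=4.6,interpolation=cv2.INTER_CUBIC))
f=grab('wrist');cv2.imwrite('pics/w12.png',f['img'])
"
```

```text
28.2667 [483.55021424  63.40408959  89.91829367] [-4.0619882  -2.93935976  8.44554905] [-0.67883148  0.82271493  0.006472  ] 20.20014250497442
```

View pics/c12.png

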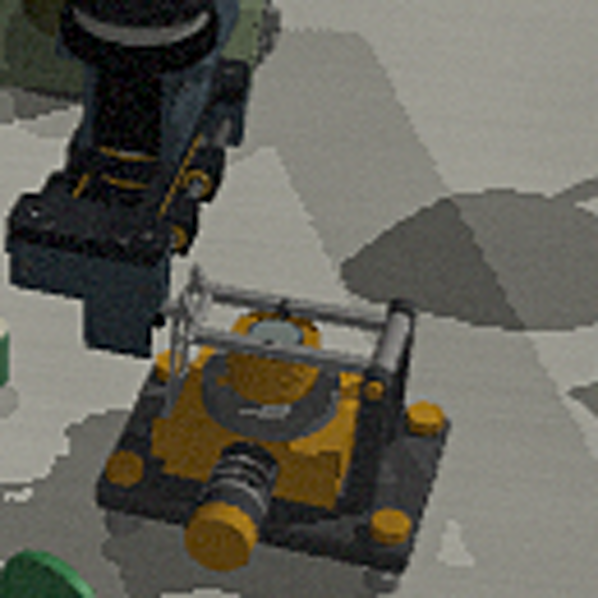

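View pics/w12.png

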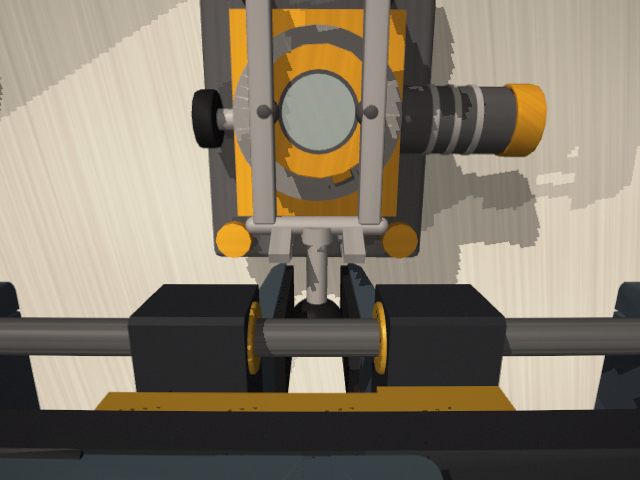

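```bash
cat > chk.py <<'E'
from h import *
a=np.radians(80.5);xd=np.array([np.cos(a),np.sin(a),0]);yd=np.array([-xd[1],xd[0],0]);B=np.array([497.2,141.8,82.3]);H=B+58*xd+[0,0,33]
pt=lambda t,r,y=0:H-r*np.cos(t)*xd+np.array([0,0,r*np.sin(t)])+y*yd
f=grab('scene');s=f['state'];print(s['time_s'],s['force'],s['ee_pos'])
I=cv2.resize(f['img'][150:250,320:440],None,fx=6,fy=6,interpolation=cv2.INTER_CUBIC)
for t,c in ((0.15,(255,0,0)),(0.0,(0,0,255))):
    for y in (-19,19):
        P=[(proj(f,pt(t,r,y))-[320,150]+.5)*6 for r in (0,98)]
        cv2.line(I,tuple(int(v) for v in P[0]),tuple(int(v) for v in P[1]),c,1)
    P=[(proj(f,pt(t,98,y))-[320,150]+.5)*6 for y in(-24,24)]
    cv2.line(I,tuple(int(v) for v in P[0]),tuple(int(v) for v in P[1]),c,1)
cv2.imwrite('pics/chk%d.png'%(s['time_s']*100),I)
E
python3 chk.py; ls pics|grep chk
```

```text
28.3667 [-5.26412389 -4.48942178  8.368589  ] [483.52728906  63.42518333  89.90211373]
chk2836.png
```

View pics/chk2836.png

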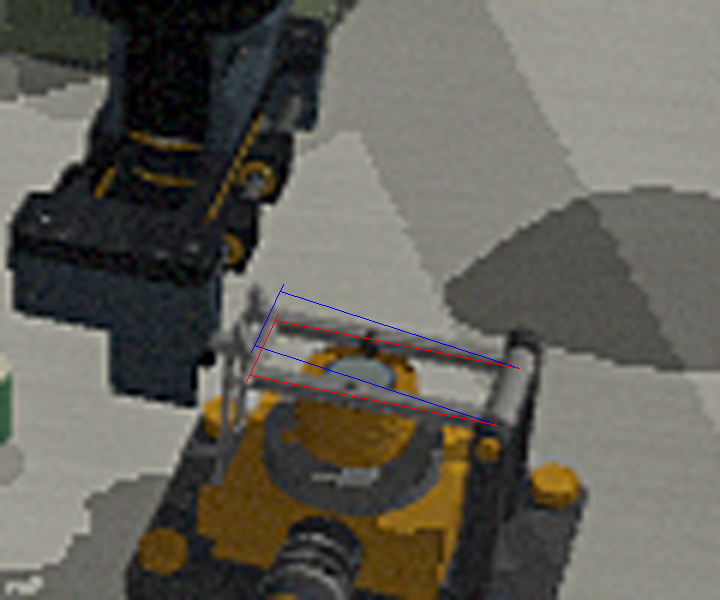

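Emit:
play_rows:
  motion:
    - [0,0,0.002,0,0.1]
    - [0,0,0.004,0,0.1]
    - [0,0,0.006,0,0.12]
    - [0,0,0.007,0,0.2]
    - [0,0,0.007,0,0.3]
    - [0,0,0.007,0,0.45]
    - [0,0,0.007,0,0.45]
    - [0,0,0.007,0,0.45]

```text
time_s: 29.08
ee_pos: [484.7, 64.7, 97.2]
ee_rot: [118.7, 89.9, 19.2]
force: [-0.7, 0.2, -0.5]
gripper_width: 40.7
```

Emit:
play_rows:
  motion:
    - [0,0,0.01,0,0.45]
    - [0,0,0.03,0,0.45]
    - [0,0,0.06,0,0.45]
    - [0,0,0.09,0,0.45]
    - [0,0,0.11,0,0.45]
    - [0,0,0.12,0,0.45]
    - [0,0,0.12,0,0.45]
    - [0,0,0.12,0,0.45]

```text
time_s: 29.75
ee_pos: [483.6, 64.3, 216.2]
ee_rot: [128.1, 90.0, 28.6]
force: [-0.2, -0.2, -0.8]
gripper_width: 41.2
```

```bash
python3 chk.py; ls pics|grep chk; python3 -c "
from h import *
f=grab('wrist');cv2.imwrite('pics/w13.png',f['img'])
f=grab('side');cv2.imwrite('pics/s13.png',cv2.resize(f['img'][190:290,200:330],None,fx=6,fy=6,interpolation=cv2.INTER_CUBIC))"
```

```text
29.75 [-0.1910113  -0.21789305 -0.8298513 ] [483.57503658  64.33046855 216.21449534]
chk2836.png
chk2975.png
```

View pics/s13.png

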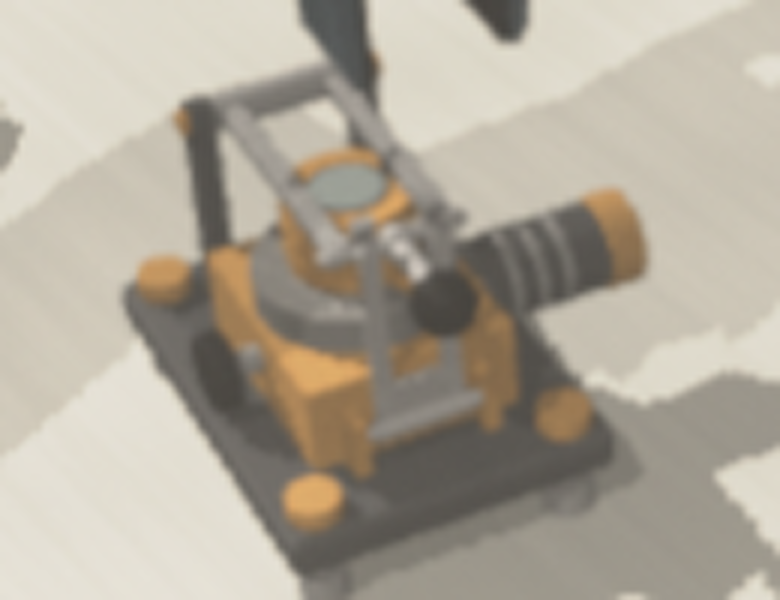

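View pics/w13.png

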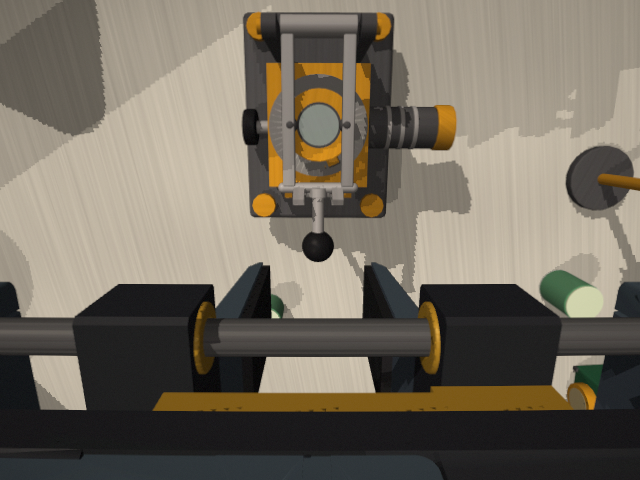

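```bash
python3 - <<'E'
from h import *
exec(open('chk.py').read().split("f=grab")[0].split('\n',1)[1])
for n,roi in (('scene',(100,260,300,460)),('side',(190,290,200,330))):
    f=grab(n); r=finder.spot_point(f,'ball'); print(n,[(np.round(q['point'],1),q['conf']) for q in r[:2]])
    for t in (0.15,.13,0.05,0,-0.02): print(t,proj(f,pt(t,138)).round(1),proj(f,pt(t,98)).round(1))
f=grab('wrist')
for t in (.13,0): print(t,proj(f,pt(t,138)).round(1),proj(f,pt(t,98)).round(1))
E
```

```text
scene [(array([348.2, 207.1]), 0.65)]
0.15 [348.  197.3] [364.1 202.5]
0.13 [347.8 198.2] [363.9 203.2]
0.05 [347.2 201.9] [363.5 205.8]
0 [347.  204.2] [363.3 207.5]
-0.02 [347.  205.2] [363.3 208.1]
side [(array([273.4, 239.9]), 0.95)]
0.15 [273.3 231.5] [265.  223.4]
0.13 [273.5 232.8] [265.1 224.3]
0.05 [274.1 237.7] [265.6 227.7]
0 [274.4 240.7] [265.8 229.7]
-0.02 [274.5 241.8] [265.9 230.5]
0.13 [315.1 250.3] [315.2 187.7]
0 [315.3 244.9] [315.2 186.6]
```

View pics/chk2975.png

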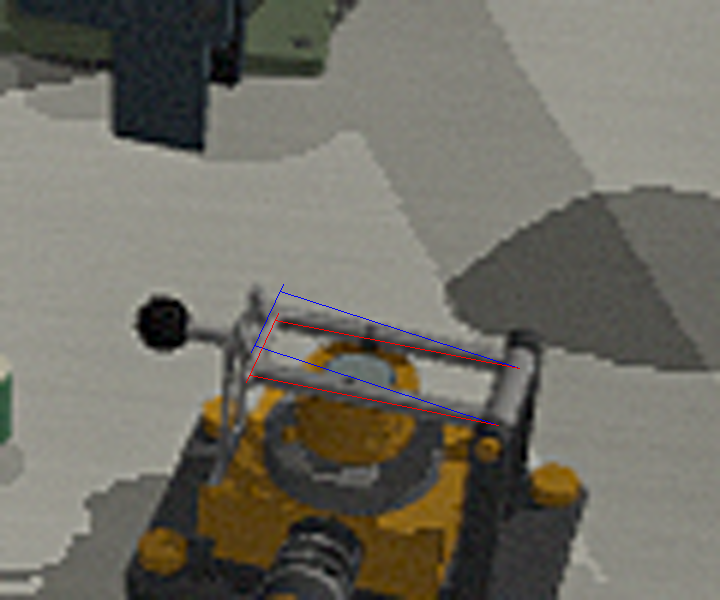

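```bash
python3 -c "
from workcell import job_done;print(job_done())"
```

```text
the job is handed in; nothing more can be done
None
```

The lens cell is in the stand, clamped, with the catch closed on its own. I handed the job in at about 30 s of the 72 s; no verdict is reported.

**What I did:**
- I lifted the cell from the block and lowered it barrel down into the bore.
- From the wrist picture I had estimated that the key needed a turn of about 12 degrees to line up with the keyway. With that turn it dropped in at the first try.
- I swung the clamp over by its ball and pressed it down. Force peaked at about 12 N near 0.05 rad, fell to about 5 N as the catch gave, and was 8 N at the last push.

**Checks on the cell:**
- Turning it a few degrees each way met side resistance. I took that to mean the key was in the keyway.
- Pressing it down moved it 2.6 mm for about 5 N more, which fits the sprung seat.
- After release it stood upright.

**Checks on the clamp:** After I let go and raised the arm, the side camera put the clamp at about 0.01 rad and the scene picture at about 0. Unlatched, it would have sprung up to about 0.13. The arm was clear, with the fingers about 100 mm above the clamp and only sensor-noise forces.

**Disagreements and limits:**
- The fixed cameras and the wrist camera differed by 4–7 mm in places. I trusted the wrist camera, and the touch contacts agreed with it.
- Two readings were a few pixels out: the last wrist picture by about 3, and the network's ball point in the scene camera by about 3 from what I saw in the picture.
- The force holding the cell down and its exact final depth could not be measured directly.

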